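Fit the trimming chuck on the leaning spindle and lock it

ROBOT

A 7-joint arm with a two-finger parallel gripper is mounted at the origin on the work surface; the furniture and walls round the work are solid. World frame = base frame: x ahead of the robot, y to its left, z up, the work surface at z = 0. Lengths are in m, angles in rad, forces in N, time in s.
With the tool pointing down it reaches from about 0.4 to 0.75 m from the base axis. Payload 19.5 kg.
Tool frame: the origin (TCP) lies at the very end of the fingers, on their centre line; the grasp point (between the pads) lies 19 mm behind it (ctrl.grip_point_offset is the distance from the TCP to the grasp point, in m); z points along the fingers, y is the direction in which the jaws open and shut (so a half turn about z gives the same grasp; the last joint's range is limited). The gripper opens to 85 mm and grips with 20 to 120 N. Pads are 22 mm wide; open, the fingers measure 114 mm over their backs; the gripper's body (76 mm by 85 mm) begins 54 mm behind the grasp point. The pads swing forward as they close: fully open they stand 13 mm farther back than shut.
Start: joints at [1.146, 0.707, -0.028, 1.485, 0.022, 0.951, -0.075], TCP at [0.215, -0.533, 0.231] pointing down, gripper open.
Joint ranges: [-2.71, 2.71], [-0.32, 2.16], [-1.57, 1.52], [0, 2.45], [-1.46, 4.6], [0, 2.02], [-2.83, 2.83]. Speed limits (rad/s): [1.89, 1.89, 2.57, 2.57, 3.01, 3.01, 3.01].

INTERFACE

Orientations are given as a unit quaternion [x, y, z, w].
In Python, from workcell import ctrl gives the robot as it stands.
- The arm moves only by the tool carry_out, never from a script. Its argument "moves" is a list of rows, each a list of 7 numbers: the turn, a rotation vector about the tool's x, y, z in units of 45 degrees (1.0 is 45 degrees), then the shift along the tool's x, y, z in units of 50 cm (1.0 is 50 cm), then the opening, from 0 (shut) to 1 (fully open). A call has 1 to 12 rows; each row is the pose to reach, as a shift and turn from the pose commanded when the call began, along the tool's axes at that moment; what a row does not reach only later rows make up. A row lasts 1/10 s, in which the tool goes at most 50 mm and 8.59 degrees, less where a joint would pass 70% of its speed; a pose out of reach is approached as far as the arm can. A call with a number of a shift or a turn outside -1 to 1 is refused whole. A call with a gripper value outside its range is refused whole. The fingers move at their own pace and stop on an object; "newtons" is the grip in N (left out, the last holds). Time passes only in rows, so rows that repeat a pose let the fingers close. It gives the time, the measured TCP pose, the force and the opening at its end, in the units of the state.
- ctrl.get_state(): the state, without advancing time (a new reading comes with each control period).
- ctrl.capture(name): name is "scene" or "top"; returns a dict with "pixels" (480x640x3 uint8, red, green, blue), "depth" (480x640 float32, m along the optical axis (not along the pixel's ray), 0 where there is no reading), "mtx" (3x3 intrinsics, pixels), "k1" (the pictures are not rectified: a ray, as slopes to the right and down, at radius r is drawn at 1 + k1 r^2 times it, then the intrinsics apply), "R" (3x3) and "t" (3): a world point X has camera coordinates R X + t. Camera axes: x right, y down, z forward; pixel columns grow to the right and rows downward; lengths in m; the calibration is good to about 2 mm. A picture is of the moment at which its call begins.
- ctrl.sign_off(): hands the job in, once; it reports no verdict.
Trained networks look in a picture, given as the dict that the camera call returned (one of the last four; its "shot" number tells which), for a name from the list of things; names that differ only in an ending like _2 or _b are one class to them, and where a whole thing is asked for, a point or a joint stands for the part that bears it (a point fixed in the world has none). Each returns a list of dicts, best first, with "p" (0 to 1); they miss things now and then, are a little off and sometimes report something else, mostly with a low value. They report only what shows in the picture. A call takes as long as a camera call.
- ctrl.look_for(target, picture): "box" ([left, top, right, bottom] in pixels, round what is visible of it).
The state is a dict: "time": time; "joint_pos": joint angles; "qd": joint speeds; "tau": joint torques, N m; "tool_pos": TCP position; "tcp_rot": TCP orientation; "force": force on the tool from outside, world axes, zero at the start; "ft_torque": the same for the moment, N m; "gripper_width": opening from 0.0 (shut) to 1.0 (fully open).
Only numpy, scipy, OpenCV 4.12 (cv2) and the standard library are available. Lean on these libraries where they do the work, as an engineer would, in place of code of your own. Each camera call takes 0.05 s, during which the arm holds its last target.

TASK

Fit the metal trimming chuck, flange end down, over the leaning spindle of the trimming stand; turn it until its notches drop over the spindle's cross pin and it sits fully home on the collar. Then swing the keeper by its black knob all the way round so that its bar lies over the chuck's flange, and let go. Do not knock the two bisque cups.

Things in the scene. Friction and masses are not known exactly. Their poses are not given: they have to be found in the camera images.
- chuck: Loose bare aluminium tube standing on the table: 80 mm tall, 54 mm outside, through bore 33 mm, with an 80 mm round flange 18 to 24 mm above its foot. Four notches (12 mm wide, 16 mm high) cut the foot's wall towards its +x, +y, -x, -y. Origin: centre of the foot's underside; z up its axis. About 0.28 kg. Grip the tube above the flange.
- deck: Fixed sloping board of the plywood trimming stand. Origin: centre of the steel collar's top (54 mm across), where the chuck's foot must sit; z: along the spindle, away from the board, leaning 30 degrees from vertical towards the robot; x: up the slope; y: left. The board's top is 6 mm below the origin and spans x -70 to 70, y -118 to 52 mm.
- keeper (a joint): Angle of the keeper, a stiff steel turnbutton bar (14 mm wide; 27 to 34 mm above the deck's origin plane) on a pivot along deck z at deck x = 0, y = -58 mm. 0: bar points up the slope, clear of the chuck; 1.571, its stop: bar points at the spindle, over the flange of a chuck that sits home. Grows counterclockwise seen from above.
- keeper_knob (a point): Centre of the top of the keeper's upright black round knob, 18 mm diameter, on the tail of the bar 45 mm from the pivot; it stands 34 to 65 mm above the deck's origin plane. At keeper 0 it is at deck x = -45, y = -58 mm; at 1.571 at x = 0, y = -103 mm.
- cup_white: Off-white bisque cup, 62 mm across, 58 mm tall, upright on the table, to be left alone. Origin: centre of the underside.
- cup_clay: Terracotta-coloured bisque cup, 56 mm across, 58 mm tall, upright on the table, to be left alone. Origin: centre of the underside.
- spindle_tip (a point): Centre of the steel spindle's tip, 62 mm above the deck's origin along its z. 30 mm diameter, the last 10 mm tapered. A cross pin 7 mm thick passes through it 4 to 11 mm above the collar and reaches 23 mm from the axis both ways; its direction differs each time and is not reported: feel for it. Unless a pair of notches is within 7 degrees of it the chuck stands 11 mm too high.

How it is judged:
By the outcome, as a careful person would: the job done as asked, in the order asked, and still so for the second after the job is handed in, with the robot touching nothing.
It also fails if it takes over 64 s, if anything falls off the work surface, if the arm or the gripper's body presses on something with over 40 N, if the wrist force passes 120 N, or if a joint passes its speed limit or range.

## Working session

There is one attempt and no reset: what is moved stays moved. The work goes in short steps, Python scripts to look and compute and a tool call to move; the robot and the scene stay as the last step left them, time stands still between calls to the robot, and variables do not carry over. Pictures are saved under pics/ and viewed, and the job is handed in when it is done.

Besides the shell and the picture viewer there is one more tool, called as name(argument=value, ...) on one line, values as JSON. carry_out: Moves the arm, as the interface text tells. Shifts and turns lie within -1 to 1; 1 stands for 50 cm of shift or 45 degrees of turn. Its arguments: {"type":"object","properties":{"moves":{"type":"array"},"newtons":{"type":"number"}},"required":["moves"]}

```bash
ls -la; mkdir -p pics
cat > h.py <<'E'
import numpy as np, cv2
from workcell import ctrl
from scipy.spatial.transform import Rotation as Rn
def save(c,n): cv2.imwrite('pics/'+n,c['pixels'][:,:,::-1])
def cloud(c):
    K=np.array(c['mtx']);h,w=c['depth'].shape
    u,v=np.meshgrid(np.arange(w),np.arange(h))
    p=cv2.undistortPoints(np.stack([u,v],-1).reshape(-1,1,2).astype(float),K,np.array([c['k1'],0,0,0,0.])).reshape(h,w,2)
    d=c['depth'];P=np.dstack([p[...,0]*d,p[...,1]*d,d])
    W=(P-np.array(c['t']))@np.array(c['R'])
    W[d==0]=np.nan
    return W
def proj(c,X):
    r,_=cv2.Rodrigues(np.array(c['R']));
    return cv2.projectPoints(np.array(X,float).reshape(-1,1,3),r,np.array(c['t'],float),np.array(c['mtx']),np.array([c['k1'],0,0,0,0.]))[0].reshape(-1,2)
E
python3 - <<'E'
from h import *
s=ctrl.get_state();print(s)
print(ctrl.grip_point_offset)
for n in ['scene','top']:
    c=ctrl.capture(n);save(c,n+'0.png');W=cloud(c);np.savez(n+'0.npz',**c)
    print(n,-np.array(c['R']).T@np.array(c['t']),np.array(c['R'])[2])
    for k in ['chuck','deck','keeper','keeper_knob','cup_white','cup_clay','spindle_tip']:
        try:
            for r in ctrl.look_for(k,c)[:2]:
                b=np.array(r['box']).round().astype(int);m=W[b[1]:b[3],b[0]:b[2]].reshape(-1,3)
                print(k,round(r['p'],2),b,np.nanmedian(m,0).round(3))
        except Exception as e: print(k,e)
E
```

```text
total 12
drwxr-xr-x  3 agent agent 4096 Dec  6 08:12 .
drwxr-xr-x 23 root  root  4096 Dec  6 08:12 ..
drwxr-xr-x  2 agent agent 4096 Dec  6 08:12 pics
{'time': 0.0, 'joint_pos': array([ 1.14628796,  0.70709311, -0.0276484 ,  1.48496607,  0.02197233,
        0.95088141, -0.07548742]), 'qd': array([ 0.00063206, -0.0005082 , -0.00132427, -0.00210382,  0.00126937,
        0.00016607,  0.00081898]), 'tau': array([-2.82063353e-03, -8.83200359e+01,  1.23348188e+00, -2.36175817e+01,
        1.67320407e-02,  6.39832710e-03,  4.89680463e-05]), 'tool_pos': array([ 0.2147075 , -0.53314581,  0.2308406 ]), 'tcp_rot': array([ 9.81736047e-01,  1.90247364e-01, -9.43599435e-05, -5.15239488e-04]), 'force': array([ 0.0276493 , -0.57973362,  0.48633771]), 'ft_torque': array([ 0.00517209, -0.04604773,  0.01731266]), 'gripper_width': 1.000291300353367}
0.0187
scene [0.16892273 0.69561193 0.55560945] [ 0.39326604 -0.7681129  -0.50531613]
chuck 0.95 [264 290 314 342] [0.487 0.17  0.024]
deck 0.62 [289 190 373 262] [ 0.56  -0.137  0.03 ]
keeper 0.65 [341 201 369 227] [ 0.53  -0.179  0.047]
keeper_knob 0.79 [339 199 369 222] [ 0.536 -0.181  0.062]
cup_white 0.55 [318 268 349 310] [0.459 0.057 0.032]
cup_clay 0.75 [255 248 284 285] [0.604 0.044 0.03 ]
spindle_tip 0.68 [287 188 377 263] [ 0.563 -0.146  0.026]
top [0.44172398 0.03326933 0.99568621] [ 0.11031212 -0.0277939  -0.9935083 ]
chuck 0.66 [347 195 448 284] [ 0.549 -0.158  0.033]
chuck 0.57 [223 250 265 286] [0.493 0.158 0.023]
deck 0.78 [347 197 446 281] [ 0.55  -0.155  0.039]
keeper 0.92 [402 236 417 284] [ 0.507 -0.174  0.069]
keeper_knob 0.54 [403 238 417 279] [ 0.51  -0.173  0.075]
cup_white 0.89 [290 268 316 301] [0.459 0.038 0.009]
cup_white 0.34 [349 194 448 280] [ 0.555 -0.16   0.037]
cup_clay 0.72 [293 197 317 227] [0.612 0.034 0.01 ]
cup_clay 0.5 [289 269 316 298] [0.461 0.038 0.01 ]
spindle_tip 0.95 [349 196 445 279] [ 0.553 -0.156  0.042]
```

Run:
```python
from h import *
for n in ['scene','top']:
    c=dict(np.load(n+'0.npz'))
    x=(230,170,400,360) if n=='scene' else (200,170,470,320)
    cr=c['pixels'][x[1]:x[3],x[0]:x[2],::-1]
    f=min(800/cr.shape[1],600/cr.shape[0])
    cv2.imwrite(f'pics/{n}0c.png',cv2.resize(cr,None,fx=f,fy=f,interpolation=cv2.INTER_CUBIC));print(f)
```

```text
3.1578947368421053
2.962962962962963
```

View pics/scene0.png

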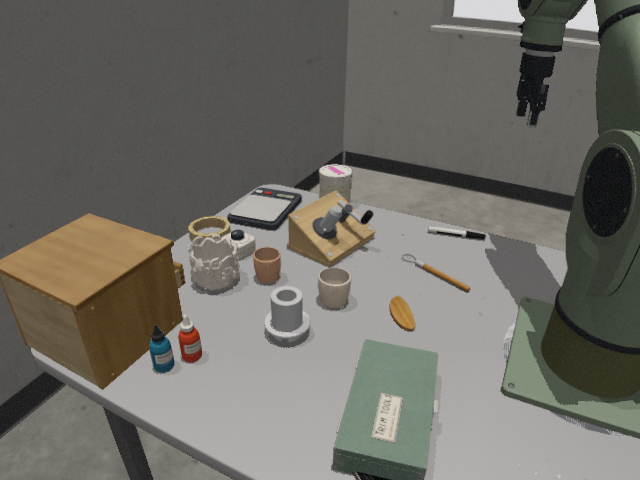

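View pics/top0.png

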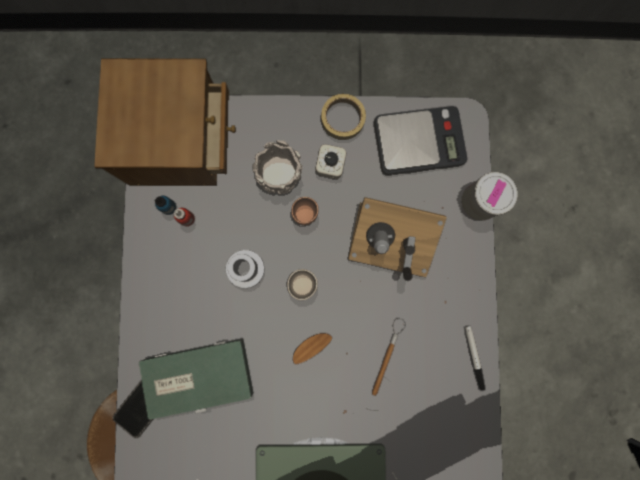

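```bash
ls pics
```

```text
scene0.png
scene0c.png
top0.png
top0c.png
```

View pics/scene0c.png

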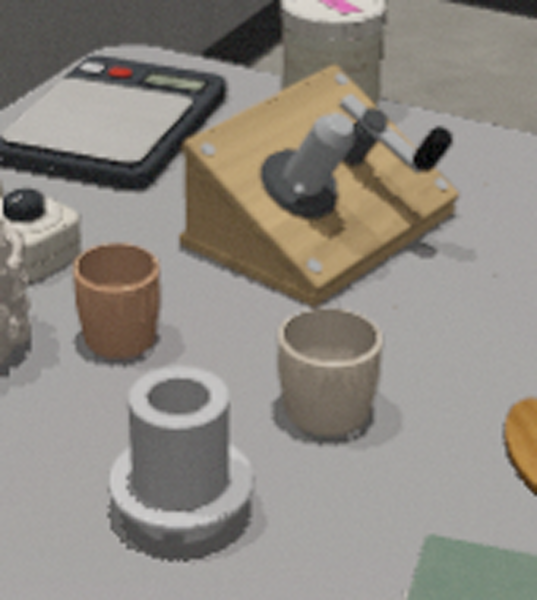

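View pics/top0c.png

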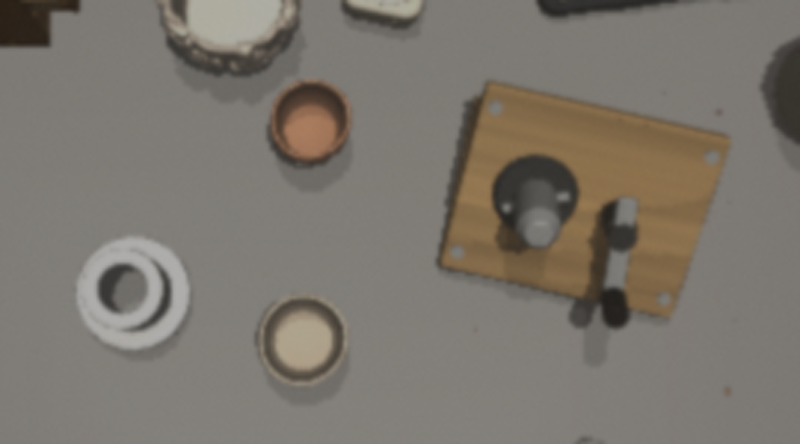

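Run:
```python
from h import *
cs={n:dict(np.load(n+'0.npz')) for n in ['scene','top']}
for n in cs:
    c=cs[n];W=cloud(c)
    rgb=c['pixels'].astype(int)
    # board: wood coloured
    roi=np.zeros(rgb.shape[:2],bool)
    if n=='top': roi[190:285,345:450]=1
    else: roi[185:265,285:378]=1
    wood=roi&(rgb[...,0]-rgb[...,2]>35)&np.isfinite(W[...,0])
    P=W[wood]
    # plane ransac
    best=0
    rng=np.random.default_rng(0)
    for _ in range(500):
        a=P[rng.choice(len(P),3,replace=False)];nn=np.cross(a[1]-a[0],a[2]-a[0]);l=np.linalg.norm(nn)
        if l<1e-9: continue
        nn/=l; nn*=np.sign(nn[2]+1e-9)
        if nn[2]<.75 or nn[2]>.95: continue
        m=abs((P-a[0])@nn)<.002
        if m.sum()>best: best=m.sum();bm=m
    Q=P[bm];q=Q.mean(0);nn=np.linalg.svd(Q-q,full_matrices=False)[2][2];nn*=np.sign(nn[2])
    print(n,len(P),best,'c',q.round(4),'n',nn.round(4),'tilt',np.degrees(np.arccos(nn[2])),'yaw of -n',np.degrees(np.arctan2(-nn[1],-nn[0])), 'resid',((Q-q)@nn).std())
    # table and chuck
    t=W[280:310,330:380] if n=='top' else W[300:320,350:380]
    print('table',np.nanmedian(t.reshape(-1,3),0))
    z=np.array([nn[0],nn[1],0]);z=-z/np.linalg.norm(z)
    ang=np.radians(30);N=np.array([-z[0]*.5,-z[1]*.5,np.cos(ang)])
    X=np.array([z[0]*np.cos(ang),z[1]*np.cos(ang),.5]);Y=np.cross(N,X)
    R=np.c_[X,Y,N]
    D=(W-q)@R
    for k in ['wood']:
        d=D[wood][bm];print('x ext',np.percentile(d[:,0],[.5,99.5]),'y',np.percentile(d[:,1],[.5,99.5]))
    # things above plane
    m=roi&np.isfinite(D[...,0])&(D[...,2]>.015)&(D[...,2]<.09)
    np.set_printoptions(suppress=True,precision=4)
    d=D[m];
    for lo in np.arange(.0,.08,.01):
        s=d[(d[:,2]>=lo)&(d[:,2]<lo+.01)]
        if len(s): print(lo,len(s),np.percentile(s[:,:2],[5,50,95],axis=0).round(3).tolist())
```

```text
scene 3167 1902 c [ 0.5504 -0.1364  0.0486] n [-0.4862  0.1133  0.8664] tilt 29.9517253732084 yaw of -n -13.115476328492012 resid 0.0009957972920202637
table [ 0.39474818  0.04030936 -0.00083762]
x ext [-0.06546887  0.07207299] y [-0.09507816  0.07152096]
0.01 49 [[-0.129, -0.036], [-0.004, 0.027], [0.014, 0.036]]
0.02 74 [[-0.01, -0.036], [-0.0, 0.027], [0.013, 0.034]]
0.03 168 [[-0.035, -0.046], [-0.004, -0.034], [0.025, 0.033]]
0.04 152 [[-0.046, -0.046], [-0.001, -0.035], [0.02, 0.033]]
0.05 85 [[-0.048, -0.041], [-0.008, 0.026], [0.013, 0.033]]
0.06 128 [[-0.046, -0.044], [-0.001, 0.021], [0.012, 0.03]]
0.07 19 [[-0.046, -0.049], [-0.04, -0.043], [-0.034, -0.038]]
top 3965 3069 c [ 0.557  -0.1566  0.0566] n [-0.4857  0.1121  0.8669] tilt 29.899123355972492 yaw of -n -13.001662697308767 resid 0.0010337112035087115
table [ 0.4359 -0.0731 -0.0006]
x ext [-0.0762  0.0608] y [-0.081   0.0855]
0.01 39 [[-0.019, -0.013], [-0.001, 0.037], [0.004, 0.053]]
0.02 39 [[-0.006, -0.017], [0.001, 0.031], [0.006, 0.048]]
0.03 121 [[-0.044, -0.033], [-0.003, -0.02], [0.016, 0.045]]
0.04 193 [[-0.046, -0.031], [-0.009, -0.024], [0.012, 0.042]]
0.05 71 [[-0.049, -0.033], [-0.003, 0.031], [0.005, 0.048]]
0.06 186 [[-0.054, -0.033], [-0.009, 0.032], [0.002, 0.045]]
0.07 37 [[-0.059, -0.036], [-0.053, -0.03], [-0.046, -0.023]]
```

```bash
cat >> h.py <<'E'
def deckR(yaw):
    y=np.radians(yaw);f=np.array([np.cos(y),np.sin(y),0]);a=np.radians(30)
    N=np.array([-f[0]*.5,-f[1]*.5,np.cos(a)]);X=np.array([f[0]*np.cos(a),f[1]*np.cos(a),.5])
    return np.c_[X,np.cross(N,X),N]
E
python3 - <<'E'
from h import *
from scipy.optimize import least_squares
np.set_printoptions(suppress=True,precision=4)
cs={n:dict(np.load(n+'0.npz')) for n in ['scene','top']}
R=deckR(-13.05)
O0={}
for n in cs:
    c=cs[n];W=cloud(c);q=np.array([.557,-.1566,.0566])if n=='top' else np.array([.5504,-.1364,.0486])
    D=(W-q)@R
    roi=np.zeros(D.shape[:2],bool)
    if n=='top': roi[190:285,345:450]=1
    else: roi[185:265,285:378]=1
    m=roi&(D[...,2]>.018)&(D[...,2]<.056)&(D[...,1]>0.0)&(abs(D[...,0])<.03)
    d=D[m]
    f=lambda p:np.hypot(d[:,0]-p[0],d[:,1]-p[1])-.015
    r=least_squares(f,[0,.03],loss='soft_l1',f_scale=.001)
    # tip height
    m2=roi&(np.hypot(D[...,0]-r.x[0],D[...,1]-r.x[1])<.008)&(D[...,2]>.05)
    tip=np.median(D[m2][:,2])
    # knob
    mk=roi&(D[...,2]>.067)&(D[...,2]<.08)&(D[...,1]<0)
    k=D[mk]
    print(n,len(d),r.x,'rms',np.sqrt((r.fun**2).mean()),'tip h over plane (68 exp)',tip,'knob',np.median(k,0)-np.r_[r.x,0])
    O=q+R@np.r_[r.x,.006];print('origin',O,'tip',O+R[:,2]*.062)
    O0[n]=O
O=(O0['top']+O0['scene'])/2
for n in cs:
    c=cs[n];im=c['pixels'][:,:,::-1].copy()
    th=np.linspace(0,2*np.pi,60)
    def ring(x,y,r,z): return [O+R@[x+r*np.cos(t),y+r*np.sin(t),z] for t in th]
    S=6;x=(345,190,450,285) if n=='top' else (285,180,385,265)
    big=cv2.resize(im[x[1]:x[3],x[0]:x[2]],None,fx=S,fy=S,interpolation=cv2.INTER_CUBIC)
    def line(P,col):
        p=(proj(c,P)-[x[0],x[1]]+.5)*S
        cv2.polylines(big,[p.astype(int)],False,col,1)
    line(ring(0,0,.027,0),(0,0,255));line(ring(0,0,.015,.052),(0,255,0));line(ring(0,-.058,.008,.034),(255,0,0));line(ring(-.045,-.058,.009,.065),(255,255,0))
    b=[(-.07,-.118),(.07,-.118),(.07,.052),(-.07,.052),(-.07,-.118)];line([O+R@[u,v,-.006] for u,v in b],(255,0,255))
    for a in range(0,180,15):
        for s in(1,-1): line([O+R@[s*.023*np.cos(np.radians(a)),s*.023*np.sin(np.radians(a)),.0075],O+R@[s*.03*np.cos(np.radians(a)),s*.03*np.sin(np.radians(a)),.0075]],(0,255,255) if a else (255,255,255))
    cv2.imwrite(f'pics/{n}_ov.png',big)
E
```

```text
scene 185 [0.004  0.0181] rms 0.001663170188522677 tip h over plane (68 exp) 0.06811948878496121 knob [-0.0436 -0.0608  0.0703]
origin [ 0.555  -0.1189  0.0558] tip [ 0.5248 -0.1119  0.1095]
top 113 [-0.0095  0.0343] rms 0.0007772936831501528 tip h over plane (68 exp) 0.06797820180803799 knob [-0.0425 -0.0641  0.0704]
origin [ 0.5538 -0.1206  0.057 ] tip [ 0.5236 -0.1136  0.1107]
```

View pics/top_ov.png

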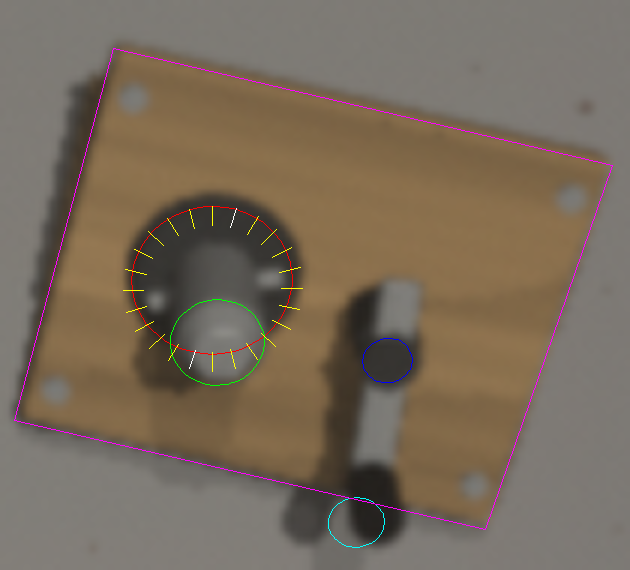

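View pics/scene_ov.png

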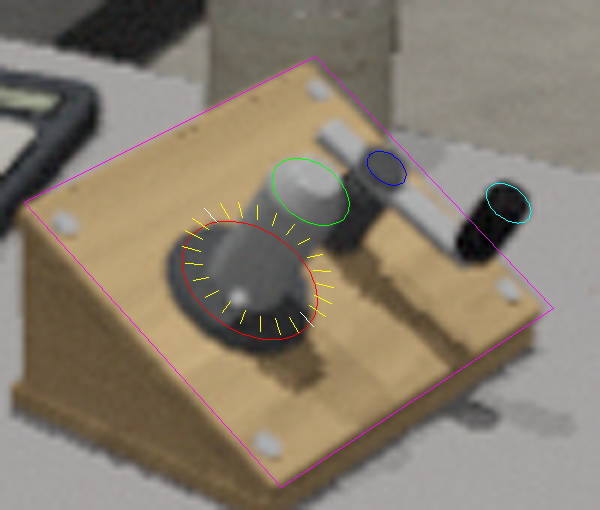

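```bash
cat >> h.py <<'E'
def ray(c,uv):
    p=cv2.undistortPoints(np.array(uv,float).reshape(-1,1,2),np.array(c['mtx']),np.array([c['k1'],0,0,0,0.])).reshape(-1,2)
    R=np.array(c['R']);C=-R.T@np.array(c['t'])
    return C,np.c_[p,np.ones(len(p))]@R
O=np.array([.5544,-.1198,.0564]);DR=deckR(-13.05)
def hit(c,uv,h):
    C,d=ray(c,uv);n=DR[:,2];s=((O+n*h-C)@n)/(d@n)
    return (C+d*s[:,None]-O)@DR
E
python3 - <<'E'
from h import *
np.set_printoptions(suppress=True,precision=4)
c=dict(np.load('top0.npz'));s=dict(np.load('scene0.npz'))
for h in(.0075,.011):
    a=hit(c,[[345+155/6-.5,190+300/6-.5],[345+268/6-.5,190+278/6-.5]],h);d=a[0]-a[1];print(a,np.degrees(np.arctan2(d[1],d[0])))
    a=hit(s,[[285+240/6-.5,180+298/6-.5]],h);print('scene',a,np.degrees(np.arctan2(a[0,1],a[0,0])))
# keeper bar ends, top: 
a=hit(c,[[345+403/6-.5,190+283/6-.5],[345+368/6-.5,190+455/6-.5]],.034);d=a[0]-a[1];print(a,np.degrees(np.arctan2(d[1],d[0])))
W=cloud(s);D=(W-O)@DR
# knob clusters
for n,cc in(('top',c),('scene',s)):
    D=(cloud(cc)-O)@DR
    m=(D[...,2]>.04)&(D[...,2]<.075)&(D[...,1]<-.04)&(D[...,1]>-.09)&(abs(D[...,0]+.04)<.03)
    print(n,m.sum(),np.percentile(D[m],[5,25,50,75,95],axis=0))
    m=(D[...,2]>.025)&(D[...,2]<.038)&(D[...,1]<-.035)&(D[...,1]>-.09)&(abs(D[...,0])<.04)
    d=D[m]; print('bar',np.c_[d[:,:2]][::max(1,len(d)//14)])
# chuck
W=cloud(c)
m=(abs(W[...,0]-.48)<.07)&(abs(W[...,1]-.17)<.07)
for zlo,zhi in((.018,.03),(.072,.09)):
    q=W[m&(W[...,2]>zlo)&(W[...,2]<zhi)];print(zlo,len(q),(q.min(0)+q.max(0))/2,q.max(0)-q.min(0),q[:,2].mean())
W=cloud(s);m=(abs(W[...,0]-.48)<.07)&(abs(W[...,1]-.17)<.07)
for zlo,zhi in((.018,.03),(.072,.09)):
    q=W[m&(W[...,2]>zlo)&(W[...,2]<zhi)];print(zlo,len(q),(q.min(0)+q.max(0))/2,q.max(0)-q.min(0),q[:,2].mean())
E
```

```text
[[-0.0084  0.0178  0.0075]
 [ 0.0086 -0.0167  0.0075]] 116.21141757559555
scene [[-0.0065  0.0176  0.0075]] 110.29421179743348
[[-0.007   0.0182  0.011 ]
 [ 0.0099 -0.0161  0.011 ]] 116.21141757559549
scene [[-0.0077  0.0211  0.011 ]] 109.97848575415044
[[ 0.0277 -0.055   0.034 ]
 [-0.0346 -0.0614  0.034 ]] 5.9467117071325655
top 108 [[-0.0494 -0.072   0.0422]
 [-0.0443 -0.0675  0.0519]
 [-0.0398 -0.0634  0.063 ]
 [-0.0371 -0.0595  0.0654]
 [-0.0352 -0.0568  0.0674]]
bar [[ 0.0258 -0.0506]
 [ 0.026  -0.0623]
 [ 0.0172 -0.0507]
 [ 0.0158 -0.0568]
 [ 0.01   -0.0526]
 [ 0.0003 -0.0481]
 [ 0.0062 -0.0659]
 [-0.0035 -0.0525]
 [-0.0126 -0.0553]
 [-0.0171 -0.0568]
 [-0.0198 -0.0593]
 [-0.025  -0.0611]
 [-0.0284 -0.0598]
 [-0.0338 -0.0637]
 [-0.0358 -0.0682]]
scene 92 [[-0.0526 -0.0641  0.042 ]
 [-0.0493 -0.0597  0.0474]
 [-0.0453 -0.0564  0.0553]
 [-0.0411 -0.0549  0.0626]
 [-0.0372 -0.0531  0.0648]]
bar [[ 0.0267 -0.0559]
 [ 0.018  -0.0613]
 [ 0.0154 -0.0496]
 [ 0.0107 -0.057 ]
 [ 0.0037 -0.0573]
 [-0.0013 -0.0639]
 [-0.0005 -0.0447]
 [-0.0053 -0.0516]
 [-0.0119 -0.0591]
 [-0.0113 -0.0513]
 [-0.0203 -0.0569]
 [-0.021  -0.0513]
 [-0.0293 -0.0595]
 [-0.0316 -0.054 ]]
0.018 518 [0.491  0.1573 0.0239] [0.0769 0.0774 0.0115] 0.0233318484314832
0.072 380 [0.4901 0.1572 0.078 ] [0.0529 0.0514 0.0113] 0.07911046534910694
0.018 602 [0.4913 0.1613 0.024 ] [0.0789 0.0789 0.0119] 0.023273673767929333
0.072 432 [0.4915 0.1605 0.0764] [0.0541 0.0564 0.0086] 0.07702129532188673
```

```bash
cat >> h.py <<'E'
def tool(zdir,ydir):
    z=np.array(zdir,float);z/=np.linalg.norm(z);y=np.array(ydir,float);y-=z*(y@z);y/=np.linalg.norm(y)
    return np.c_[np.cross(y,z),y,z]
def rel(p,Rt,st=None):
    st=st or ctrl.get_state();R0=Rn.from_quat(st['tcp_rot']).as_matrix()
    s=R0.T@(np.array(p)-st['tool_pos'])/.5
    t=Rn.from_matrix(R0.T@Rt).as_rotvec()/np.radians(45)
    return np.r_[t,s].round(4).tolist()
E
python3 - <<'E'
from h import *
s=dict(np.load('scene0.npz'));im=s['pixels'][275:355,250:330,::-1]
im=cv2.resize(im,None,fx=7,fy=7,interpolation=cv2.INTER_CUBIC)
im=np.clip(255*(im/255.)**.6,0,255).astype(np.uint8)
cv2.imwrite('pics/chz.png',im)
st=ctrl.get_state()
R0=Rn.from_quat(st['tcp_rot']).as_matrix();print(R0.round(3))
a=np.radians(-18);print('waypoint',rel([.42,-.13,.23],tool([0,0,-1],[np.cos(a),np.sin(a),0])))
E
```

```text
[[ 0.928  0.373 -0.   ]
 [ 0.373 -0.928  0.   ]
 [ 0.    -0.    -1.   ]]
waypoint [-0.0001, -0.0001, -1.1127, 0.6821, -0.595, 0.0026]
```

View pics/chz.png

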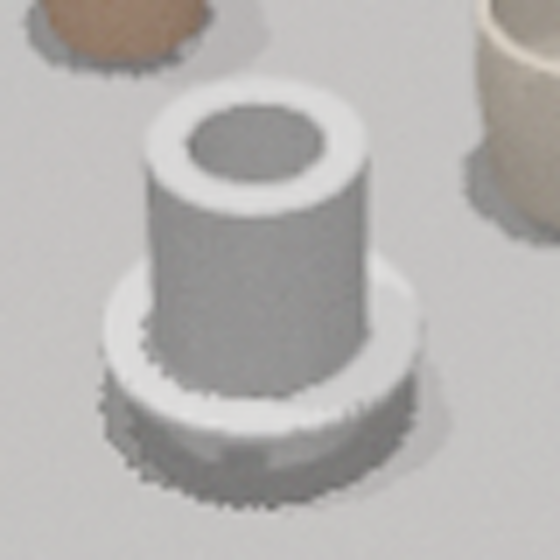

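carry_out(moves=[[0,0,-0.5,0.34,-0.3,0,1],[0,0,-1.0,0.68,-0.6,0,1],[0,0,-1.0,0.68,-0.6,0,1],[0,0,-1.0,0.68,-0.6,0,1],[0,0,-1.0,0.68,-0.6,0,1],[0,0,-1.0,0.68,-0.6,0,1],[0,0,-1.0,0.68,-0.6,0,1],[0,0,-1.0,0.68,-0.6,0,1],[0,0,-1.0,0.68,-0.6,0,1],[0,0,-1.0,0.68,-0.6,0,1],[0,0,-1.0,0.68,-0.6,0,1]], newtons=40)

```text
time: 1.9
tool_pos: [0.4185, -0.1271, 0.2313]
tcp_rot: [0.833, 0.553, 0.0, 0.0]
force: [-0.3, -0.9, -0.3]
gripper_width: 0.997
```

Run:
```python
from h import *
st=ctrl.get_state();print(st['time'],st['tool_pos'],st['joint_pos'].round(3),st['force'])
R0=Rn.from_quat(st['tcp_rot']).as_matrix();print(R0.round(3))
a=np.radians(18);print('above chuck',rel([.491,.159,.14],tool([0,0,-1],[np.cos(a),np.sin(a),0])))
s=dict(np.load('scene0.npz'))
C,d=ray(s,[[284.1,339.1]]);z=.009;P=C+d[0]*(z-C[2])/d[0,2];v=P-[.4914,.161,z];print(P,np.hypot(v[0],v[1]),np.degrees(np.arctan2(v[1],v[0])))
```

```text
1.9 [ 0.41847664 -0.12712744  0.23132748] [ 0.343  0.515 -0.196  1.952  0.152  0.688 -0.346] [-0.3333763  -0.93164179 -0.27088012]
[[ 0.389  0.921  0.   ]
 [ 0.921 -0.389  0.   ]
 [ 0.     0.    -1.   ]]
above chuck [0.0001, -0.0, -0.9093, 0.5836, -0.0893, 0.1827]
[0.48054708 0.18941127 0.009     ] 0.030413582427510428 110.9065256488774
```

carry_out(moves=[[0,0,-0.2,0.1,0,0,1],[0,0,-0.91,0.584,-0.089,0.18,1],[0,0,-0.91,0.584,-0.089,0.18,1],[0,0,-0.91,0.584,-0.089,0.18,1],[0,0,-0.91,0.584,-0.089,0.18,1],[0,0,-0.91,0.584,-0.089,0.18,1],[0,0,-0.91,0.584,-0.089,0.18,1],[0,0,-0.91,0.584,-0.089,0.18,1],[0,0,-0.91,0.584,-0.089,0.18,1]])

```text
time: 2.8
tool_pos: [0.4918, 0.1559, 0.1415]
tcp_rot: [0.59, 0.808, -0.0, 0.0]
force: [0.5, 0.1, 0.2]
gripper_width: 1.0
```

Run:
```python
from h import *
st=ctrl.get_state();print(st['time'],st['tool_pos'],st['joint_pos'].round(3),st['force'],ctrl.grip_point_offset)
a=np.radians(18);print('chuck',rel([.491,.159,.042],tool([0,0,-1],[np.cos(a),np.sin(a),0])))
```

```text
2.8 [0.49184076 0.15586699 0.14150751] [-0.211  0.762 -0.29   1.804  0.345  0.626 -0.398] [0.48078553 0.08077461 0.1919711 ] 0.0187
chuck [-0.0004, 0.0012, -0.0055, 0.0067, 0.0004, 0.199]
```

carry_out(moves=[[0,0,0,0.006,0,0.1,1],[0,0,0,0.006,0,0.2,1],[0,0,0,0.006,0,0.2,1],[0,0,0,0.006,0,0.2,1],[0,0,0,0.006,0,0.2,0.5],[0,0,0,0.006,0,0.2,0.5],[0,0,0,0.006,0,0.2,0.5],[0,0,0,0.006,0,0.2,0.5],[0,0,0,0.006,0,0.2,0.5]], newtons=50)

```text
time: 3.7
tool_pos: [0.4915, 0.1608, 0.0434]
tcp_rot: [0.589, 0.808, 0.001, 0.001]
force: [-3.5, -3.3, 21.9]
gripper_width: 0.613
```

Run:
```python
from h import *
st=ctrl.get_state();print(st['time'],st['tool_pos'],st['joint_pos'].round(3),st['force'],st['gripper_width'])
c=ctrl.capture('scene');save(c,'g1.png')
```

```text
3.7 [0.49149654 0.16079492 0.04340906] [-0.274  0.93  -0.193  1.864  0.424  0.384 -0.474] [-3.45081655 -3.30197229 21.85924614] 0.6131709763188546
```

View pics/g1.png

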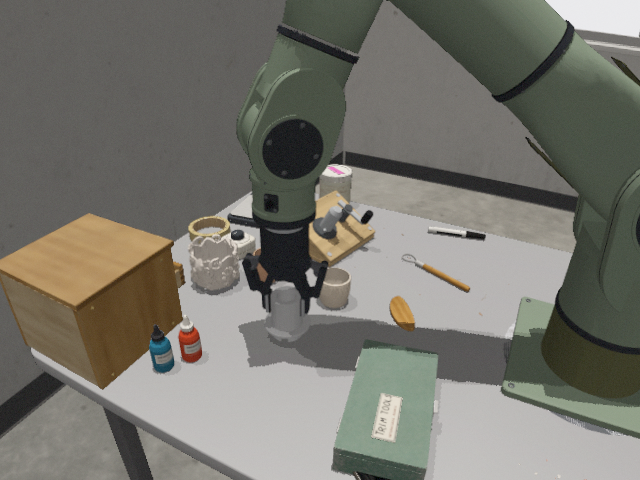

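carry_out(moves=[[0,0,0,0,0,-0.05,0.5],[0,0,0,0,0,-0.15,0.5],[0,0,0,0,0,-0.25,0.5],[0,0,0,0,0,-0.32,0.5],[0,0,0,0,0,-0.32,0.5],[0,0,0,0,0,-0.32,0.5]], newtons=80)

```text
time: 4.35
tool_pos: [0.4907, 0.1605, 0.202]
tcp_rot: [0.589, 0.808, 0.0, 0.0]
force: [-1.4, -0.2, -3.9]
gripper_width: 0.609
```

Run:
```python
from h import *
np.set_printoptions(suppress=True,precision=4)
st=ctrl.get_state();print(st['time'],st['tool_pos'],st['joint_pos'].round(3),st['force'],st['gripper_width'])
c=ctrl.capture('scene');np.savez('lift.npz',**c)
p=proj(c,[np.array(st['tool_pos'])-[0,0,.02]])[0].astype(int);print(p)
im=c['pixels'][max(0,p[1]-45):p[1]+45,p[0]-50:p[0]+50,::-1]
im=cv2.resize(im,None,fx=6,fy=6,interpolation=cv2.INTER_CUBIC)
im=np.clip(255*(im/255.)**.6,0,255).astype(np.uint8)
cv2.imwrite('pics/lift.png',im)
```

```text
4.35 [0.4907 0.1605 0.202 ] [-0.187  0.673 -0.346  1.735  0.304  0.786 -0.368] [-1.3654 -0.2463 -3.8542] 0.6093439050388438
[285 241]
```

View pics/lift.png

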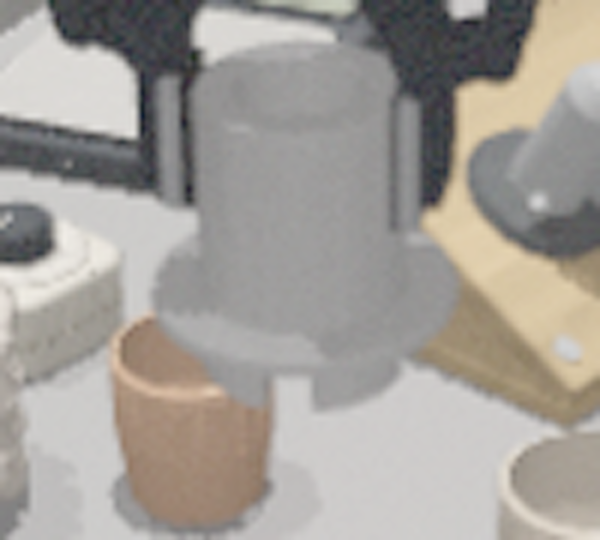

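Run:
```python
from h import *
from scipy.optimize import least_squares
np.set_printoptions(suppress=True,precision=4)
c=dict(np.load('lift.npz'));W=cloud(c)
S=W[196:286,235:335]
m=np.isfinite(S[...,0])&(abs(S[...,0]-.49)<.045)&(abs(S[...,1]-.16)<.045)&(S[...,2]>.1)
P=S[m]
h=np.histogram(P[:,2],bins=np.arange(.12,.26,.003));print(list(zip(h[1].round(3),h[0])))
# outer tube fit using 0.19..0.22
q=P[(P[:,2]>.188)&(P[:,2]<.215)]
r=least_squares(lambda p:np.hypot(q[:,0]-p[0],q[:,1]-p[1])-.027,[.49,.16],loss='soft_l1',f_scale=.001);print('axis',r.x,len(q))
F=P[np.hypot(P[:,0]-r.x[0],P[:,1]-r.x[1])>.031];print('flange top z',np.percentile(F[:,2],[10,50,75,90]))
ft=P[P[:,2]<.168];
cx=r.x
zf=np.median(F[:,2])-.024
R=np.array(c['R']);
for (u,v) in [(275,390),(315,395),(294,390)]:
  px=[235+u/6-.5,196+v/6-.5];C,d=ray(c,[px]);d=d[0]
  # intersect with cylinder r=.027
  o=C[:2]-cx;a=d[:2]@d[:2];b=o@d[:2];cc=o@o-.027**2
  s=(-b-np.sqrt(b*b-a*cc))/a;X=C+d*s;v2=X[:2]-cx;print(px,X,'ang',np.degrees(np.arctan2(v2[1],v2[0])),'h',X[2]-zf)
```

```text
[(np.float64(0.12), np.int64(0)), (np.float64(0.123), np.int64(0)), (np.float64(0.126), np.int64(0)), (np.float64(0.129), np.int64(0)), (np.float64(0.132), np.int64(0)), (np.float64(0.135), np.int64(0)), (np.float64(0.138), np.int64(0)), (np.float64(0.141), np.int64(0)), (np.float64(0.144), np.int64(0)), (np.float64(0.147), np.int64(0)), (np.float64(0.15), np.int64(0)), (np.float64(0.153), np.int64(1)), (np.float64(0.156), np.int64(31)), (np.float64(0.159), np.int64(45)), (np.float64(0.162), np.int64(35)), (np.float64(0.165), np.int64(16)), (np.float64(0.168), np.int64(0)), (np.float64(0.171), np.int64(0)), (np.float64(0.174), np.int64(42)), (np.float64(0.177), np.int64(162)), (np.float64(0.18), np.int64(390)), (np.float64(0.183), np.int64(57)), (np.float64(0.186), np.int64(48)), (np.float64(0.189), np.int64(64)), (np.float64(0.192), np.int64(61)), (np.float64(0.195), np.int64(59)), (np.float64(0.198), np.int64(63)), (np.float64(0.201), np.int64(57)), (np.float64(0.204), np.int64(67)), (np.float64(0.207), np.int64(74)), (np.float64(0.21), np.int64(84)), (np.float64(0.213), np.int64(87)), (np.float64(0.216), np.int64(102)), (np.float64(0.219), np.int64(110)), (np.float64(0.222), np.int64(122)), (np.float64(0.225), np.int64(125)), (np.float64(0.228), np.int64(130)), (np.float64(0.231), np.int64(138)), (np.float64(0.234), np.int64(325)), (np.float64(0.237), np.int64(87)), (np.float64(0.24), np.int64(42)), (np.float64(0.243), np.int64(35)), (np.float64(0.246), np.int64(47)), (np.float64(0.249), np.int64(57)), (np.float64(0.252), np.int64(67)), (np.float64(0.255), np.int64(95))]
axis [0.4915 0.159 ] 604
flange top z [0.1793 0.2229 0.2507 0.2581]
[280.3333333333333, 260.5] [0.4857 0.1854 0.1634] ang 102.5945014860413 h -0.03552275617314121
[287.0, 261.3333333333333] [0.4763 0.1813 0.1625] ang 124.3496063642611 h -0.03645075778004847
[283.5, 260.5] [0.481  0.1839 0.164 ] ang 113.10934881996589 h -0.03492376785904766
```

```bash
cat >> h.py <<'E'
a0=np.radians(18);RT0=tool([0,0,-1],[np.cos(a0),np.sin(a0),0])
def tgt(h,dx=0,dy=0,rot=0,L=.0452):
    """tool pose with chuck foot at deck (dx,dy,h), rot deg about deck z"""
    return O+DR@[dx,dy,h+L], DR@Rn.from_euler('z',rot,degrees=True).as_matrix()@RT0
def inD(st):
    R0=Rn.from_quat(st['tcp_rot']).as_matrix();p=(st['tool_pos']-O)@DR;p[2]-=.0452
    M=DR.T@R0@RT0.T;e=Rn.from_matrix(M).as_euler('xyz',degrees=True)
    return p.round(4),e.round(2),(DR.T@st['force']).round(1),(DR.T@st['ft_torque']).round(2)
E
python3 - <<'E'
from h import *
print(rel(*tgt(.095)));
E
```

```text
[-0.6087, -0.2763, 0.2807, -0.5008, -0.1704, 0.0466]
```

carry_out(moves=[[0,0,0,-0.1,-0.034,0.0,0.5],[-0.1,-0.05,0.05,-0.2,-0.07,0.0,0.5],[-0.25,-0.11,0.11,-0.3,-0.1,0.01,0.5],[-0.4,-0.18,0.18,-0.4,-0.14,0.03,0.5],[-0.55,-0.25,0.25,-0.48,-0.165,0.04,0.5],[-0.61,-0.276,0.28,-0.5,-0.17,0.046,0.5],[-0.61,-0.276,0.28,-0.5,-0.17,0.046,0.5],[-0.61,-0.276,0.28,-0.5,-0.17,0.046,0.5],[-0.61,-0.276,0.28,-0.5,-0.17,0.046,0.5],[-0.61,-0.276,0.28,-0.5,-0.17,0.046,0.5]])

```text
time: 5.4
tool_pos: [0.5128, -0.1081, 0.2263]
tcp_rot: [0.658, 0.718, 0.11, 0.196]
force: [0.5, 0.3, -3.8]
gripper_width: 0.602
```

```bash
cat > look.py <<'E'
from h import *
import sys
np.set_printoptions(suppress=True,precision=4)
tag=sys.argv[1]
st=ctrl.get_state();print(st['time'],st['tool_pos'],st['joint_pos'].round(3),st['force'].round(1),st['gripper_width'])
print(inD(st))
for n,x in(('scene',(270,130,390,230)),('top',(320,170,450,290))):
    if len(sys.argv)>2 and n not in sys.argv[2:]: continue
    c=ctrl.capture(n);np.savez(f'{tag}_{n}.npz',**c)
    im=c['pixels'][x[1]:x[3],x[0]:x[2],::-1]
    im=cv2.resize(im,None,fx=5,fy=5,interpolation=cv2.INTER_CUBIC)
    im=np.clip(255*(im/255.)**.6,0,255).astype(np.uint8)
    cv2.imwrite(f'pics/{tag}_{n}.png',im)
E
python3 look.py pre
```

```text
5.4 [ 0.5128 -0.1081  0.2263] [ 0.064  0.525  0.087  2.166  0.374  0.    -0.157] [ 0.5  0.3 -3.8] 0.6016117115268111
(array([0.0476, 0.002 , 0.1235]), array([-0.04,  4.01,  0.03]), array([-1.5,  0.4, -3.5]), array([ 0.03,  0.84, -0.03]))
```

View pics/pre_scene.png

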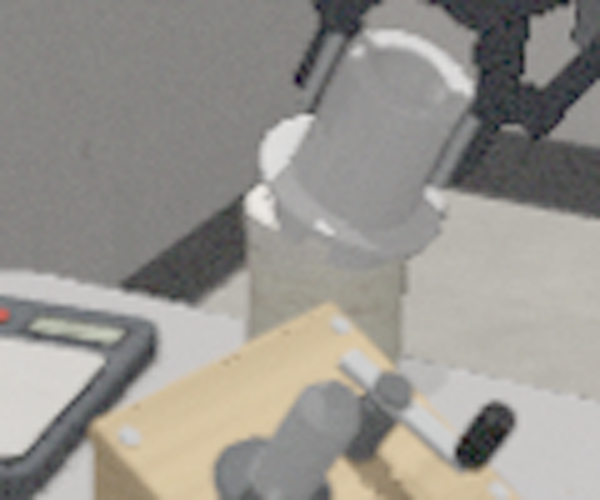

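View pics/pre_top.png

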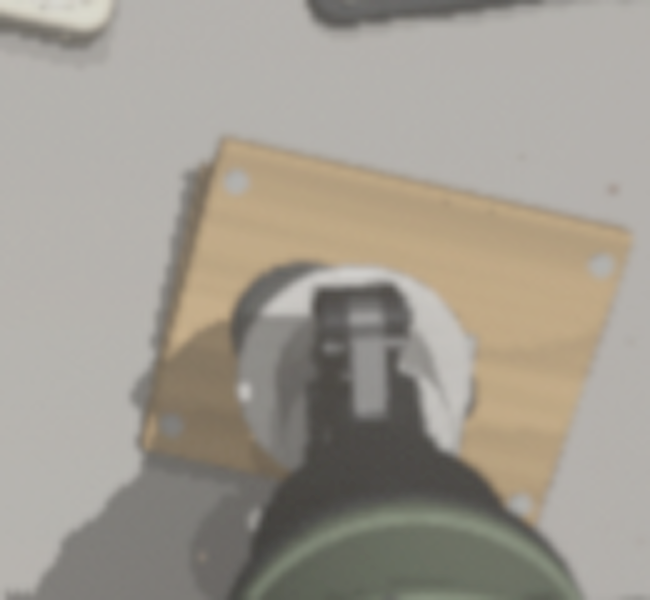

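```bash
cat > fk.py <<'E'
import numpy as np
from scipy.spatial.transform import Rotation as Rn
from scipy.optimize import least_squares
data=[([1.14628796,.70709311,-.0276484,1.48496607,.02197233,.95088141,-.07548742],[.2147,-.53315,.23084],[.981736,.190247,-9.4e-5,-5.15e-4]),
([.343,.515,-.196,1.952,.152,.688,-.346],[.41848,-.12713,.23133],[.833,.553,0,0]),
([-.211,.762,-.29,1.804,.345,.626,-.398],[.49184,.15587,.14151],[.59,.808,0,0]),
([-.274,.93,-.193,1.864,.424,.384,-.474],[.4915,.16079,.04341],[.589,.808,.001,.001]),
([-.187,.673,-.346,1.735,.304,.786,-.368],[.4907,.1605,.202],[.589,.808,0,0]),
([.064,.525,.087,2.166,.374,0,-.157],[.5128,-.1081,.2263],[.658,.718,.11,.196])]
Z=lambda t:Rn.from_euler('z',t).as_matrix()
Y=lambda t:Rn.from_euler('y',t).as_matrix()
def fk(q,p,s):
    h,a,b,c,y0=p[:5]
    R=Z(s[0]*q[0]);x=np.array([0,0,h])
    R=R@Y(q[1])@Z(s[1]*q[2]);x=x+R@[p[5],0,a]
    R=R@Y(q[3]);
    x=x+R@[p[6],0,0]
    R=R@Z(s[2]*q[4]);x=x+R@[0,0,b];R=R@Y(q[5]);x=x+R@[p[7],0,0];R=R@Z(s[3]*q[6]+y0);x=x+R@[0,0,c]
    return x,R
def fit():
    import itertools
    best=None
    for s in itertools.product([1,-1],repeat=4):
        def f(p):
            o=[]
            for q,x,qq in data:
                X,R=fk(q,p,s);o+=list(X-x)+list(.3*Rn.from_matrix(R.T@Rn.from_quat(qq).as_matrix()).as_rotvec())
            return o
        for y0 in(1.57,-1.57,0,3.14):
            r=least_squares(f,[.3,.4,.4,.3,y0,0,0,0])
            if best is None or r.cost<best[0]: best=(r.cost,s,r.x)
    return best
if __name__=='__main__':
    b=fit();print(b[0],b[1],b[2].round(4).tolist())
    for q,x,qq in data:
        X,R=fk(q,b[2],b[1]);print((X-x).round(4),np.degrees(Rn.from_matrix(R.T@Rn.from_quat(qq).as_matrix()).as_rotvec()).round(2))
E
python3 fk.py
```

```text
0.001076960119908544 (-1, -1, -1, -1) [0.2959, 0.6148, 0.2912, 0.3328, 1.5709, 0.026, 0.0214, 0.0691]
[ 0.0276  0.0127 -0.0041] [-0.    0.   -0.01]
[-0.0109  0.0203  0.0158] [ 0.03  0.01 -0.09]
[-0.0007  0.0044  0.0012] [-0.03  0.05 -0.02]
[ 0.0077  0.0039 -0.0106] [ 0.05 -0.02  0.06]
[-0.0053  0.005   0.0063] [0.04 0.02 0.04]
[ 0.0036  0.0067 -0.0086] [ 0.04 -0.03  0.02]
```

```bash
cat > fk2.py <<'E'
from fk import *
s=-1
def rots(q):
    R=[Z(-q[0])];R.append(R[-1]@Y(q[1]));R.append(R[-1]@Z(-q[2]));R.append(R[-1]@Y(q[3]));R.append(R[-1]@Z(-q[4]));R.append(R[-1]@Y(q[5]));R.append(R[-1]@Z(-q[6]+np.pi/2))
    return R
# unknowns: base (z), R0 (x,y), R2(x,y,z), R4 (x,y,z), R6? (z)  R5(x,y)
def basis(q):
    R=rots(q)
    return np.c_[np.array([0,0,1.]),R[0][:,:2],R[2],R[4],R[5][:,0:2],R[5][:,2]]
import json,os
def solve(lam=2e-3):
    A=np.vstack([basis(q) for q,_,_ in data]);b=np.concatenate([x for _,x,_ in data])
    p0=np.array([.3,0,0,0,0,.5,0,0,.4,0,0,.3])
    w=np.array([.1]+[1]*2+[1,1,.1]+[1,1,.1]+[1,1,.1])*lam
    d=np.linalg.lstsq(np.vstack([A,np.diag(w)]),np.r_[b-A@p0,np.zeros(12)],rcond=None)[0]
    return p0+d
v=solve()
def FK(q): return basis(q)@v, rots(q)[6]
if __name__=='__main__':
    for l in(1e-2,2e-3,2e-4):
        v=solve(l);print(v.round(3),[ (basis(q)@v-x).round(4).tolist() for q,x,_ in data])
E
python3 fk2.py
```

```text
[ 0.314 -0.    -0.009 -0.    -0.021  0.521  0.001 -0.001  0.291  0.001
 -0.001  0.309] [[0.0001, 0.0001, 0.0001], [0.0001, -0.0001, -0.0001], [-0.0001, 0.0001, -0.0001], [0.0002, -0.0, 0.0001], [-0.0001, 0.0, -0.0], [-0.0, -0.0001, 0.0]]
[ 0.314 -0.    -0.009 -0.    -0.021  0.521  0.001 -0.001  0.291  0.001
 -0.001  0.309] [[0.0001, 0.0001, 0.0001], [0.0001, -0.0001, -0.0001], [-0.0001, 0.0001, -0.0001], [0.0002, -0.0, 0.0001], [-0.0001, 0.0, -0.0], [-0.0, -0.0001, 0.0]]
[ 0.314 -0.    -0.009 -0.    -0.021  0.521  0.001 -0.001  0.291  0.001
 -0.001  0.309] [[0.0001, 0.0001, 0.0001], [0.0001, -0.0001, -0.0001], [-0.0001, 0.0001, -0.0001], [0.0002, -0.0, 0.0001], [-0.0001, 0.0, -0.0], [-0.0, -0.0001, 0.0]]
```

```bash
cat > plan.py <<'E'
from h import *
import fk2
from fk2 import FK
from scipy.optimize import least_squares
lo=np.array([-2.71,-.32,-1.57,0,-1.46,0,-2.83]);hi=np.array([2.71,2.16,1.52,2.45,4.6,2.02,2.83])
def ik(p,R,q0,wq=.02,free=None):
    def f(q):
        X,Q=FK(q);return np.r_[(X-p)*10,3*Rn.from_matrix(Q.T@R).as_rotvec(),wq*(q-q0)*np.array([.3,.3,1,.3,.3,.3,.3])]
    r=least_squares(f,np.clip(q0,lo+.02,hi-.02),bounds=(lo+.02,hi-.02))
    X,Q=FK(r.x);return r.x,np.linalg.norm(X-p),np.degrees(np.linalg.norm(Rn.from_matrix(Q.T@R).as_rotvec()))
if __name__=='__main__':
    np.set_printoptions(suppress=True,precision=3)
    for rot in(0,90,180,270):
        for h in(0,.03,.062,.095):
            for q0 in([.2,.8,0,2.3,3.1,.5,0.],[.2,.8,0,2.3,3.1,.5,-1.5],[.2,.8,0,2.3,3.1,.5,1.5]):
                q,e,a=ik(*tgt(h,rot=rot),np.array(q0),.002)
                if e<.001 and a<.3: print(rot,h,q)
E
python3 plan.py
```

```text
0 0 [ 0.269  0.863 -0.247  2.301  2.73   0.581 -2.487]
0 0 [ 0.2    0.858 -0.121  2.303  2.888  0.556 -2.658]
0 0 [-0.117  0.926  0.471  2.309  3.645  0.649  2.81 ]
0 0.03 [ 0.264  0.795 -0.242  2.339  2.717  0.549 -2.49 ]
0 0.03 [ 0.195  0.79  -0.118  2.34   2.878  0.525 -2.657]
0 0.03 [-0.126  0.857  0.479  2.346  3.665  0.617  2.81 ]
0 0.062 [ 0.259  0.718 -0.239  2.371  2.695  0.505 -2.482]
0 0.062 [ 0.19   0.714 -0.116  2.372  2.861  0.481 -2.648]
0 0.062 [-0.135  0.777  0.481  2.377  3.685  0.568  2.81 ]
0 0.095 [ 0.255  0.634 -0.236  2.394  2.658  0.447 -2.458]
0 0.095 [ 0.184  0.63  -0.113  2.396  2.832  0.422 -2.627]
0 0.095 [-0.142  0.687  0.473  2.401  3.701  0.499  2.81 ]
90 0 [ 0.196  0.858 -0.115  2.303  2.896  0.555 -1.096]
90 0 [ 0.119  0.861  0.024  2.305  3.083  0.546 -1.296]
90 0 [ 0.266  0.863 -0.241  2.301  2.736  0.58  -0.924]
90 0.03 [ 0.191  0.79  -0.112  2.34   2.886  0.524 -1.095]
90 0.03 [ 0.114  0.793  0.026  2.342  3.077  0.515 -1.292]
90 0.03 [ 0.261  0.794 -0.237  2.339  2.724  0.548 -0.926]
90 0.062 [ 0.186  0.714 -0.11   2.372  2.869  0.48  -1.086]
90
[... 680 characters left out ...]
.062 [0.028 0.727 0.173 2.375 3.281 0.48  0.072]
180 0.062 [ 0.182  0.714 -0.103  2.372  2.878  0.479  0.476]
180 0.095 [0.097 0.633 0.039 2.397 3.068 0.411 0.284]
180 0.095 [0.017 0.643 0.18  2.399 3.289 0.42  0.068]
180 0.095 [ 0.177  0.63  -0.101  2.396  2.851  0.421  0.496]
270 0 [0.036 0.873 0.176 2.306 3.289 0.558 1.625]
270 0 [0.112 0.862 0.038 2.305 3.101 0.546 1.826]
270 0.03 [0.031 0.805 0.177 2.343 3.288 0.527 1.631]
270 0.03 [0.107 0.794 0.039 2.342 3.096 0.515 1.83 ]
270 0.062 [0.024 0.728 0.179 2.375 3.29  0.481 1.634]
270 0.062 [0.101 0.717 0.041 2.374 3.088 0.471 1.836]
270 0.095 [0.013 0.644 0.186 2.399 3.299 0.421 1.629]
270 0.095 [0.093 0.634 0.046 2.397 3.078 0.411 1.844]
```

```bash
cat > pth.py <<'E'
from plan import *
np.set_printoptions(suppress=True,precision=3)
def low(q):
    X,R=FK(q);th=np.linspace(0,2*np.pi,24,endpoint=False)
    foot=[X+R@[.027*np.cos(t),.027*np.sin(t),.0452] for t in th]+[X+R@[.04*np.cos(t),.04*np.sin(t),.027] for t in th]
    f=np.array(foot);return f[f[:,2].argmin()]
q0=np.array([.064,.525,.087,2.166,.374,0.,-.157])
for q1 in(.1,.35,.55):
  A=np.array([q1,.60,0,2.35,.4,.35,-.15]);B=np.array([q1,.60,0,2.38,3.07,.40,.28])
  for P,Q,n in((q0,A,4),(A,B,9)):
    for t in np.linspace(0,1,n):
        q=P+(Q-P)*t;X,R=FK(q);print(q1,q.round(2)[[0,4,5,6]],X,'z',R[:,2],'low',low(q))
E
python3 pth.py
```

```text
0.1 [ 0.06  0.37  0.   -0.16] [ 0.513 -0.108  0.226] z [ 0.427 -0.099 -0.899] low [ 0.508 -0.109  0.174]
0.1 [ 0.08  0.38  0.12 -0.15] [ 0.444 -0.106  0.189] z [ 0.243 -0.104 -0.965] low [ 0.432 -0.1    0.138]
0.1 [ 0.09  0.39  0.23 -0.15] [ 0.372 -0.104  0.165] z [ 0.05  -0.11  -0.993] low [ 0.365 -0.084  0.117]
0.1 [ 0.1   0.4   0.35 -0.15] [ 0.3   -0.104  0.155] z [-0.144 -0.12  -0.982] low [ 0.314 -0.093  0.105]
0.1 [ 0.1   0.4   0.35 -0.15] [ 0.3   -0.104  0.155] z [-0.144 -0.12  -0.982] low [ 0.314 -0.093  0.105]
0.1 [ 0.1   0.73  0.36 -0.1 ] [ 0.312 -0.136  0.159] z [-0.102 -0.224 -0.969] low [ 0.321 -0.124  0.108]
0.1 [ 0.1   1.07  0.36 -0.04] [ 0.334 -0.162  0.164] z [-0.028 -0.309 -0.951] low [ 0.337 -0.151  0.113]
0.1 [0.1  1.4  0.37 0.01] [ 0.365 -0.179  0.171] z [ 0.071 -0.364 -0.929] low [ 0.362 -0.171  0.119]
0.1 [0.1  1.74 0.38 0.07] [ 0.399 -0.183  0.178] z [ 0.185 -0.382 -0.906] low [ 0.399 -0.178  0.126]
0.1 [0.1  2.07 0.38 0.12] [ 0.434 -0.176  0.185] z [ 0.3   -0.359 -0.884] low [ 0.431 -0.174  0.132]
0.1 [0.1  2.4  0.39 0.17] [ 0.465 -0.156  0.19 ] z [ 0.404 -0.
[... 2248 characters left out ...]
  0.36 -0.04] [ 0.231 -0.291  0.164] z [-0.16  -0.266 -0.951] low [ 0.238 -0.282  0.113]
0.55 [0.55 1.4  0.37 0.01] [ 0.251 -0.319  0.171] z [-0.094 -0.359 -0.929] low [ 0.252 -0.311  0.119]
0.55 [0.55 1.74 0.38 0.07] [ 0.28  -0.339  0.178] z [ 0.001 -0.424 -0.906] low [ 0.282 -0.334  0.126]
0.55 [0.55 2.07 0.38 0.12] [ 0.314 -0.347  0.185] z [ 0.114 -0.454 -0.884] low [ 0.312 -0.345  0.132]
0.55 [0.55 2.4  0.39 0.17] [ 0.351 -0.342  0.19 ] z [ 0.234 -0.442 -0.866] low [ 0.352 -0.341  0.137]
0.55 [0.55 2.74 0.39 0.23] [ 0.385 -0.325  0.194] z [ 0.347 -0.39  -0.853] low [ 0.383 -0.327  0.141]
0.55 [0.55 3.07 0.4  0.28] [ 0.412 -0.296  0.195] z [ 0.439 -0.302 -0.847] low [ 0.413 -0.297  0.143]
```

```bash
cat > seg.py <<'E'
from plan import *
def seg(Q,n,curq=None):
    st=ctrl.get_state();q0=st['joint_pos'] if curq is None else curq
    for i in range(1,n+1):
        q=q0+(np.array(Q)-q0)*i/n;X,R=FK(q);print(np.round(rel(X,R,st),3).tolist())
E
python3 - <<'E'
from seg import *
seg([.25,.6,0,2.35,.4,.35,-.15],5)
E
```

```text
[0.155, -0.001, 0.02, -0.014, -0.102, 0.008]
[0.309, 0.003, 0.038, -0.024, -0.203, 0.006]
[0.462, 0.01, 0.056, -0.03, -0.302, -0.007]
[0.614, 0.022, 0.071, -0.032, -0.397, -0.03]
[0.766, 0.037, 0.085, -0.032, -0.488, -0.062]
```

carry_out(moves=[[0.15,0,0.02,-0.014,-0.1,0,0.5],[0.15,0,0.02,-0.014,-0.1,0,0.5],[0.15,0,0.02,-0.014,-0.1,0,0.5]])

```text
time: 5.8
tool_pos: [0.4687, -0.1207, 0.207]
tcp_rot: [0.675, 0.718, 0.07, 0.157]
force: [1.1, 0.6, -3.6]
gripper_width: 0.601
```

Run:
```python
from seg import *
st=ctrl.get_state();print(st['joint_pos'].round(3),st['tool_pos'],Rn.from_quat(st['tcp_rot']).as_matrix()[:,2])
seg([.25,.6,0,2.35,.4,.35,-.15],4)
```

```text
[ 0.107  0.529  0.062  2.202  0.383  0.077 -0.159] [ 0.46870941 -0.12065986  0.20704748] [ 0.31953041 -0.11102566 -0.94104921]
[0.156, 0.003, 0.018, -0.012, -0.101, 0.012]
[0.311, 0.01, 0.035, -0.019, -0.201, 0.013]
[0.465, 0.021, 0.049, -0.023, -0.299, 0.004]
[0.618, 0.036, 0.062, -0.024, -0.393, -0.016]
```

carry_out(moves=[[0.156,0,0.02,-0.012,-0.1,0.01,0.5],[0.31,0.01,0.035,-0.02,-0.2,0.013,0.5],[0.465,0.02,0.05,-0.023,-0.3,0.004,0.5],[0.62,0.035,0.06,-0.024,-0.393,-0.016,0.5],[0.62,0.035,0.06,-0.024,-0.393,-0.016,0.5],[0.62,0.035,0.06,-0.024,-0.393,-0.016,0.5]])

```text
time: 6.4
tool_pos: [0.2817, -0.1475, 0.155]
tcp_rot: [0.708, 0.7, -0.092, -0.021]
force: [0.7, 0.5, -2.9]
gripper_width: 0.602
```

Run:
```python
from seg import *
st=ctrl.get_state();q=st['joint_pos'];print(q.round(3),st['tool_pos'])
Q=np.array([.25,.60,0,2.38,3.07,.40,.28])
f=.32
seg(q+(Q-q)*f,6)
```

```text
[ 0.235  0.6    0.023  2.35   0.372  0.344 -0.116] [ 0.28174474 -0.14749266  0.15500063]
[-0.001, -0.061, -0.2, -0.029, 0.001, -0.0]
[-0.001, -0.122, -0.4, -0.058, 0.008, -0.002]
[-0.001, -0.183, -0.6, -0.085, 0.018, -0.006]
[0.001, -0.246, -0.799, -0.111, 0.033, -0.01]
[0.003, -0.308, -0.998, -0.134, 0.051, -0.016]
[0.007, -0.372, -1.197, -0.153, 0.072, -0.023]
```

carry_out(moves=[[0,-0.05,-0.16,-0.024,0.001,0,0.5],[0,-0.1,-0.32,-0.048,0.006,0,0.5],[0,-0.145,-0.48,-0.07,0.012,-0.003,0.5],[0,-0.195,-0.64,-0.09,0.02,-0.006,0.5],[0,-0.245,-0.8,-0.11,0.033,-0.01,0.5],[0,-0.31,-1.0,-0.134,0.051,-0.016,0.5],[0,-0.31,-1.0,-0.134,0.051,-0.016,0.5],[0,-0.31,-1.0,-0.134,0.051,-0.016,0.5]])

```text
time: 7.2
tool_pos: [0.3075, -0.2131, 0.1656]
tcp_rot: [0.372, 0.914, -0.159, 0.028]
force: [-0.2, 0.3, -3.8]
gripper_width: 0.603
```

Run:
```python
from seg import *
st=ctrl.get_state();q=st['joint_pos'];print(q.round(3),st['tool_pos'])
Q=np.array([.25,.60,0,2.38,3.07,.40,.28])
f=.36
seg(q+(Q-q)*f,6)
```

```text
[0.124 0.613 0.215 2.363 0.946 0.248 0.169] [ 0.30749358 -0.21308781  0.16564981]
[0.01, -0.034, -0.169, -0.017, -0.004, -0.0]
[0.019, -0.07, -0.338, -0.035, -0.005, -0.0]
[0.028, -0.108, -0.506, -0.054, -0.003, -0.002]
[0.037, -0.15, -0.674, -0.074, 0.002, -0.003]
[0.046, -0.194, -0.84, -0.093, 0.01, -0.006]
[0.054, -0.242, -1.006, -0.113, 0.021, -0.01]
```

carry_out(moves=[[0.01,-0.034,-0.17,-0.017,-0.004,0,0.5],[0.02,-0.07,-0.34,-0.035,-0.005,0,0.5],[0.028,-0.108,-0.506,-0.054,-0.003,-0.002,0.5],[0.037,-0.15,-0.674,-0.074,0.002,-0.003,0.5],[0.046,-0.194,-0.84,-0.093,0.01,-0.006,0.5],[0.054,-0.242,-1.0,-0.113,0.021,-0.01,0.5],[0.054,-0.242,-1.0,-0.113,0.021,-0.01,0.5]])

```text
time: 7.9
tool_pos: [0.356, -0.2427, 0.1772]
tcp_rot: [-0.023, 0.976, -0.211, 0.042]
force: [-0.8, 0.5, -2.7]
gripper_width: 0.604
```

Run:
```python
from seg import *
st=ctrl.get_state();q=st['joint_pos'];print(q.round(3),st['tool_pos'])
Q=np.array([.25,.60,0,2.38,3.07,.40,.28])
f=.48
seg(q+(Q-q)*f,6)
```

```text
[0.086 0.623 0.284 2.367 1.809 0.214 0.127] [ 0.35601499 -0.24267674  0.1772129 ]
[0.006, -0.032, -0.144, -0.018, -0.002, 0.0]
[0.012, -0.068, -0.287, -0.035, -0.001, -0.0]
[0.021, -0.107, -0.429, -0.054, 0.001, -0.001]
[0.03, -0.15, -0.57, -0.074, 0.004, -0.003]
[0.042, -0.197, -0.71, -0.096, 0.01, -0.006]
[0.054, -0.247, -0.848, -0.119, 0.018, -0.01]
```

carry_out(moves=[[0.006,-0.032,-0.144,-0.018,-0.002,0,0.5],[0.012,-0.068,-0.287,-0.035,0,0,0.5],[0.021,-0.107,-0.43,-0.054,0,0,0.5],[0.03,-0.15,-0.57,-0.074,0.004,-0.003,0.5],[0.042,-0.197,-0.71,-0.096,0.01,-0.006,0.5],[0.054,-0.247,-0.85,-0.12,0.018,-0.01,0.5],[0.054,-0.247,-0.85,-0.12,0.018,-0.01,0.5]])

```text
time: 8.6
tool_pos: [0.414, -0.229, 0.1821]
tcp_rot: [-0.358, 0.903, -0.229, 0.063]
force: [-0.3, -0.9, -3.8]
gripper_width: 0.606
```

Run:
```python
from seg import *
st=ctrl.get_state();q=st['joint_pos'];print(q.round(3),st['tool_pos'])
print(inD(st));print(rel(*tgt(.10,rot=180)))
p,R=tgt(.10,rot=180)
print(ik(p,R,q,.002))
```

```text
[0.203 0.607 0.074 2.365 2.269 0.327 0.335] [ 0.41401857 -0.22902283  0.18205056]
(array([-0.0343, -0.1381,  0.1197]), array([ 17.75,   7.13, 134.01]), array([-2. , -1. , -3.3]), array([ 0.41,  0.6 , -0.28]))
[0.1437, -0.4118, -1.0368, -0.2722, 0.0743, -0.0542]
(array([ 0.13106145,  0.61825564, -0.02217797,  2.39946204,  2.96618871,
        0.40270187,  0.38268586]), np.float64(1.0419268964577906e-08), np.float64(5.681883297324305e-06))
```

carry_out(moves=[[0.025,-0.06,-0.16,-0.045,0.005,-0.015,0.5],[0.05,-0.13,-0.33,-0.09,0.015,-0.03,0.5],[0.075,-0.19,-0.5,-0.135,0.025,-0.04,0.5],[0.1,-0.27,-0.7,-0.18,0.04,-0.05,0.5],[0.125,-0.34,-0.86,-0.23,0.06,-0.054,0.5],[0.144,-0.41,-1.0,-0.272,0.074,-0.054,0.5],[0.144,-0.41,-1.0,-0.272,0.074,-0.054,0.5],[0.144,-0.41,-1.0,-0.272,0.074,-0.054,0.5],[0.144,-0.41,-1.0,-0.272,0.074,-0.054,0.5],[0.144,-0.41,-1.0,-0.272,0.074,-0.054,0.5]])

```text
time: 9.6
tool_pos: [0.4834, -0.1038, 0.1822]
tcp_rot: [0.702, -0.662, 0.226, -0.13]
force: [-0.3, -0.7, -4.0]
gripper_width: 0.604
```

```bash
python3 look.py pre2
python3 - <<'E'
from seg import *
print(rel(*tgt(.10,rot=180)))
E
```

```text
9.6 [ 0.4834 -0.1038  0.1822] [ 0.209  0.619 -0.174  2.399  2.722  0.432  0.584] [-0.3 -0.7 -4. ] 0.6039815624640664
(array([-0.0001, -0.0005,  0.1002]), array([  0.21,   0.28, 178.45]), array([-2.1, -0.8, -3.4]), array([ 0.03,  0.9 , -0.  ]))
[-0.005, -0.0055, -0.0327, -0.0003, -0.0002, 0.0003]
```

View pics/pre2_scene.png

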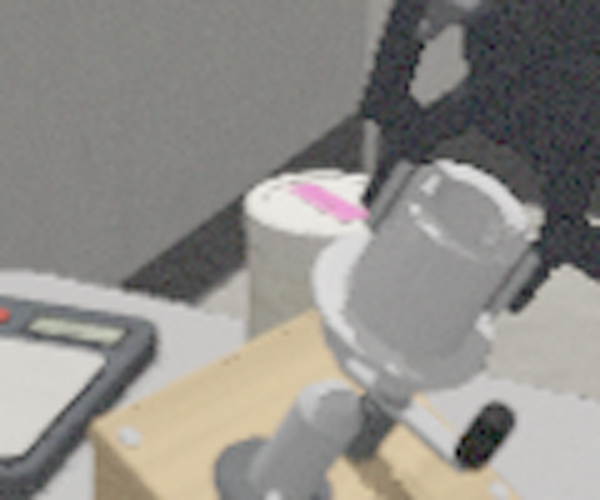

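View pics/pre2_top.png

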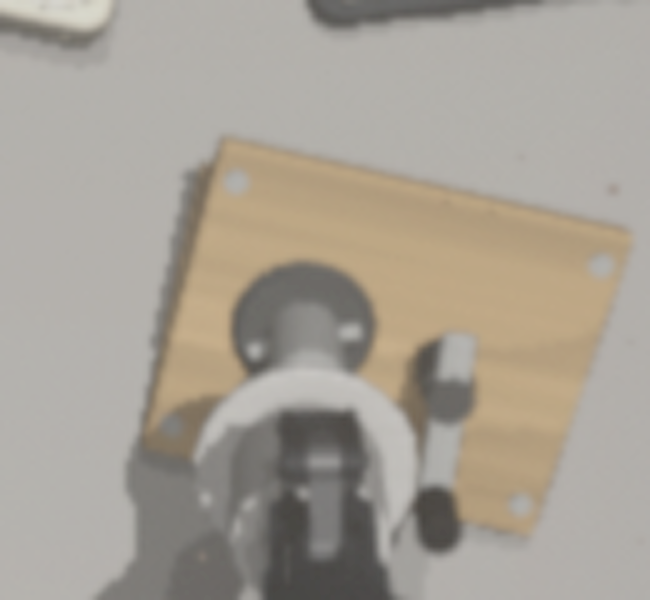

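```bash
cat > align.py <<'E'
from h import *
import sys
from scipy.optimize import least_squares
np.set_printoptions(suppress=True,precision=4)
tag=sys.argv[1]
st=ctrl.get_state();h=inD(st)[0]
def circ(d,r,x0,sc=.001):
    rr=least_squares(lambda p:np.hypot(d[:,0]-p[0],d[:,1]-p[1])-r,x0,loss='soft_l1',f_scale=sc);return rr.x,np.sqrt((rr.fun**2).mean()),len(d)
for n in('scene','top'):
    c=dict(np.load(f'{tag}_{n}.npz'));D=(cloud(c)-O)@DR
    rho=np.hypot(D[...,0],D[...,1])
    D2=D[(rho<.045)]
    s=D2[(D2[:,2]>.014)&(D2[:,2]<.051)&(np.hypot(D2[:,0],D2[:,1])<.022)]
    if len(s)>20: print(n,'spindle',circ(s,.015,[0,0]))
    s=D2[(D2[:,2]>h[2]+.028)&(D2[:,2]<h[2]+.042)&(np.hypot(D2[:,0],D2[:,1])<.033)]
    if len(s)>20: print(n,'tube',circ(s,.027,[0,0]))
    f=D2[(D2[:,2]>h[2]+.019)&(D2[:,2]<h[2]+.0275)&(np.hypot(D2[:,0],D2[:,1])>.03)]
    print(n,'flange z-foot',np.percentile(f[:,2]-h[2],[10,50,90]),len(f), 'circle centre via hull', cv2.minEnclosingCircle((f[:,:2]*1000).astype(np.float32)))
    if len(f)>20:
        A=np.c_[f,np.ones(len(f))];g=f[abs(f[:,2]-np.median(f[:,2]))<.002]
        k=np.linalg.lstsq(np.c_[g[:,:2],np.ones(len(g))],g[:,2],rcond=None)[0];print('   flange plane slope deg',np.degrees(k[:2]))
E
python3 align.py pre2
```

```text
scene spindle (array([0.   , 0.001]), np.float64(0.0011974337811514065), 176)
scene tube (array([-0.0024,  0.0037]), np.float64(0.0008863390754358614), 143)
scene flange z-foot [0.0215 0.0237 0.0253] 343 circle centre via hull ((-3.311495780944824, 6.365839004516602), 39.45646667480469)
   flange plane slope deg [ 0.3646 -0.2117]
top spindle (array([-0.0001, -0.0009]), np.float64(0.0006391999351899539), 103)
top tube (array([-0.0022,  0.002 ]), np.float64(0.001959009647899625), 50)
top flange z-foot [0.0232 0.0251 0.0267] 409 circle centre via hull ((-1.6591287851333618, 2.2730069160461426), 39.72709655761719)
   flange plane slope deg [-0.0015 -0.2505]
```

Run:
```python
from seg import *
for h in(.10,.064,.054,.045): print(rel(*tgt(h,.0022,-.0028,rot=180)))
```

```text
[-0.005, -0.0055, -0.0327, 0.0063, -0.0029, 0.0003]
[-0.005, -0.0055, -0.0327, 0.006, -0.0026, 0.0723]
[-0.005, -0.0055, -0.0327, 0.0059, -0.0025, 0.0923]
[-0.005, -0.0055, -0.0327, 0.0058, -0.0024, 0.1103]
```

carry_out(moves=[[-0.005,-0.0055,-0.033,0.006,-0.003,0,0.5],[-0.005,-0.0055,-0.033,0.006,-0.003,0.03,0.5],[-0.005,-0.0055,-0.033,0.006,-0.0026,0.06,0.5],[-0.005,-0.0055,-0.033,0.006,-0.0026,0.072,0.5],[-0.005,-0.0055,-0.033,0.006,-0.0025,0.08,0.5],[-0.005,-0.0055,-0.033,0.006,-0.0025,0.086,0.5],[-0.005,-0.0055,-0.033,0.006,-0.0025,0.09,0.5]])

```text
time: 10.4
tool_pos: [0.507, -0.1114, 0.1445]
tcp_rot: [0.713, -0.652, 0.225, -0.128]
force: [0.3, -0.3, -3.2]
gripper_width: 0.599
```

```bash
python3 look.py d1; python3 align.py d1;python3 - <<'E'
from seg import *
for h in(.045,.03,.015): print(rel(*tgt(h,.0022,-.0028,rot=180)))
E
```

```text
10.4 [ 0.507  -0.1114  0.1445] [ 0.232  0.728 -0.187  2.354  2.764  0.489  0.598] [ 0.3 -0.3 -3.2] 0.5988753000751443
(array([ 0.0024, -0.0025,  0.0551]), array([  -0.05,    0.02, -179.88]), array([-1.3, -0.2, -2.9]), array([-0.01,  0.87,  0.  ]))
scene spindle (array([-0.0001,  0.0012]), np.float64(0.0012685718790275567), 141)
scene tube (array([-0.0002,  0.0017]), np.float64(0.0010488253052885735), 137)
scene flange z-foot [0.0211 0.0237 0.0252] 309 circle centre via hull ((-1.4835841655731201, 4.064550399780273), 40.10826110839844)
   flange plane slope deg [-0.2134 -0.2866]
top tube (array([-0.0006, -0.0001]), np.float64(0.0009372806616724184), 40)
top flange z-foot [0.0232 0.025  0.0266] 399 circle centre via hull ((0.9439842700958252, 0.37120553851127625), 39.8970947265625)
   flange plane slope deg [-0.0196 -0.177 ]
[-0.0007, 0.0011, 0.0025, 0.0006, 0.0006, 0.0202]
[-0.0007, 0.0011, 0.0025, 0.0006, 0.0006, 0.0502]
[-0.0007, 0.0011, 0.0025, 0.0006, 0.0006, 0.0802]
```

View pics/d1_scene.png

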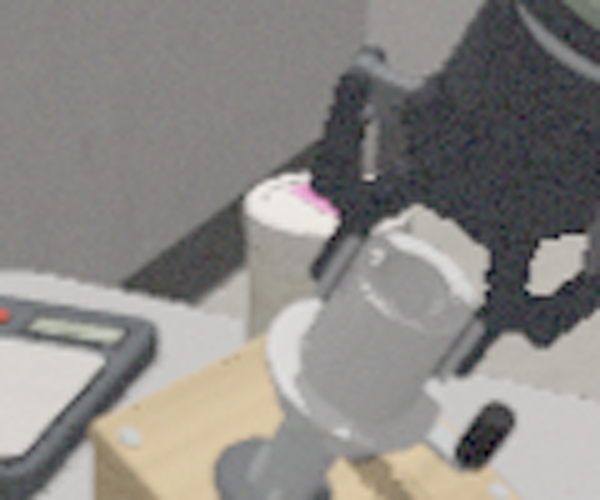

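carry_out(moves=[[0,0,0,0,0,0.01,0.5],[0,0,0,0,0,0.02,0.5],[0,0,0,0,0,0.03,0.5],[0,0,0,0,0,0.04,0.5],[0,0,0,0,0,0.05,0.5]])

```text
time: 11.0
tool_pos: [0.5193, -0.1142, 0.1222]
tcp_rot: [0.713, -0.652, 0.225, -0.128]
force: [0.2, -0.0, -3.5]
gripper_width: 0.605
```

Run:
```python
from seg import *
print(inD(ctrl.get_state()))
```

```text
(array([ 0.0022, -0.0025,  0.0295]), array([-5.0000e-02, -0.0000e+00, -1.7989e+02]), array([-1.5,  0. , -3.1]), array([-0.05,  0.86,  0.  ]))
```

carry_out(moves=[[0,0,0,0,0,0.01,0.5],[0,0,0,0,0,0.02,0.5],[0,0,0,0,0,0.03,0.5],[0,0,0,0,0,0.034,0.5],[0,0,0,0,0,0.036,0.5],[0,0,0,0,0,0.038,0.5]])

```text
time: 11.6
tool_pos: [0.5284, -0.1162, 0.1063]
tcp_rot: [0.713, -0.652, 0.225, -0.128]
force: [0.7, -1.0, -4.1]
gripper_width: 0.603
```

Run:
```python
from seg import *
print(inD(ctrl.get_state()))
```

```text
(array([ 0.0023, -0.0024,  0.011 ]), array([-6.0000e-02,  1.0000e-02, -1.7989e+02]), array([-1.3, -0.9, -4. ]), array([0.06, 0.87, 0.01]))
```

Now 1 mm per row down to the pin or past it.

carry_out(moves=[[0,0,0,0,0,0.002,0.5],[0,0,0,0,0,0.004,0.5],[0,0,0,0,0,0.006,0.5]])

```text
time: 11.9
tool_pos: [0.5299, -0.1166, 0.1036]
tcp_rot: [0.713, -0.652, 0.225, -0.128]
force: [-0.6, 0.4, -3.8]
gripper_width: 0.602
```

Run:
```python
from seg import *
print(inD(ctrl.get_state()))
```

```text
(array([ 0.0024, -0.0024,  0.008 ]), array([-6.0000e-02,  2.0000e-02, -1.7989e+02]), array([-2.5,  0.2, -3. ]), array([-0.02,  0.93, -0.02]))
```

carry_out(moves=[[0,0,0,0,0,0.002,0.5],[0,0,0,0,0,0.004,0.5],[0,0,0,0,0,0.006,0.5]])

```text
time: 12.2
tool_pos: [0.5314, -0.1169, 0.101]
tcp_rot: [0.713, -0.652, 0.225, -0.128]
force: [1.1, -0.0, -3.2]
gripper_width: 0.607
```

Run:
```python
from seg import *
print(inD(ctrl.get_state()))
```

```text
(array([ 0.0024, -0.0024,  0.005 ]), array([-6.0000e-02,  2.0000e-02, -1.7989e+02]), array([-0.7,  0.2, -3.3]), array([0.08, 0.73, 0.02]))
```

carry_out(moves=[[0,0,0,0,0,0.002,0.5],[0,0,0,0,0,0.004,0.5],[0,0,0,0,0,0.006,0.5],[0,0,0,0,0,0.008,0.5],[0,0,0,0,0,0.008,0.5]])

```text
time: 12.7
tool_pos: [0.5333, -0.1174, 0.0975]
tcp_rot: [0.713, -0.652, 0.225, -0.128]
force: [0.9, -1.0, -3.4]
gripper_width: 0.602
```

Run:
```python
from seg import *
print(inD(ctrl.get_state()))
```

```text
(array([ 0.0023, -0.0024,  0.0009]), array([-5.0000e-02,  1.0000e-02, -1.7989e+02]), array([-0.8, -0.8, -3.5]), array([0.08, 0.65, 0.1 ]))
```

carry_out(moves=[[0,0,0,0,0,0.001,0.5],[0,0,0,0,0,0.002,0.5],[0,0,0,0,0,0.003,0.5],[0,0,0,0,0,0.004,0.5]])

```text
time: 13.1
tool_pos: [0.534, -0.1177, 0.0963]
tcp_rot: [0.713, -0.652, 0.225, -0.128]
force: [-14.6, 0.8, 25.9]
gripper_width: 0.604
```

```bash
python3 look.py d2; python3 align.py d2
```

```text
13.1 [ 0.534  -0.1177  0.0963] [ 0.243  0.857 -0.196  2.291  2.788  0.556  0.596] [-14.6   0.8  25.9] 0.6042621847503684
(array([ 0.0023, -0.0026, -0.0005]), array([  -0.04,    0.03, -179.89]), array([ 0.4, -2.5, 29.6]), array([-0.  ,  0.29,  0.02]))
scene tube (array([-0.0003,  0.0019]), np.float64(0.001093828534988086), 123)
scene flange z-foot [0.0214 0.0235 0.0254] 286 circle centre via hull ((-0.8723819255828857, 3.8966665267944336), 39.81629180908203)
   flange plane slope deg [0.0169 0.3672]
top tube (array([-0.0005,  0.0002]), np.float64(0.0012078355253433255), 32)
top flange z-foot [0.0228 0.025  0.0268] 341 circle centre via hull ((0.5738430619239807, -0.028840137645602226), 40.1171989440918)
   flange plane slope deg [ 0.2342 -0.0913]
```

View pics/d2_scene.png

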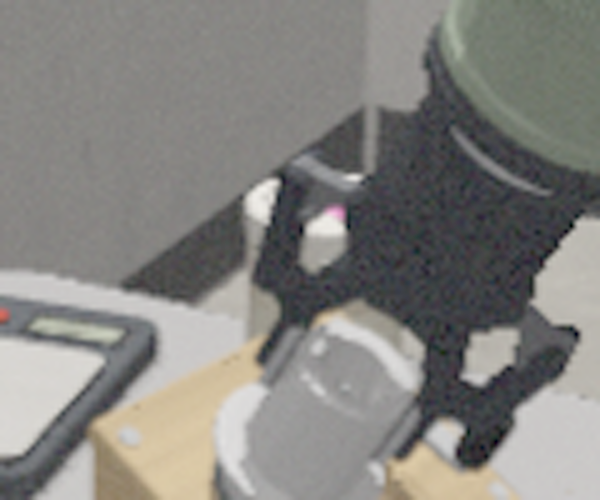

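View pics/d2_top.png

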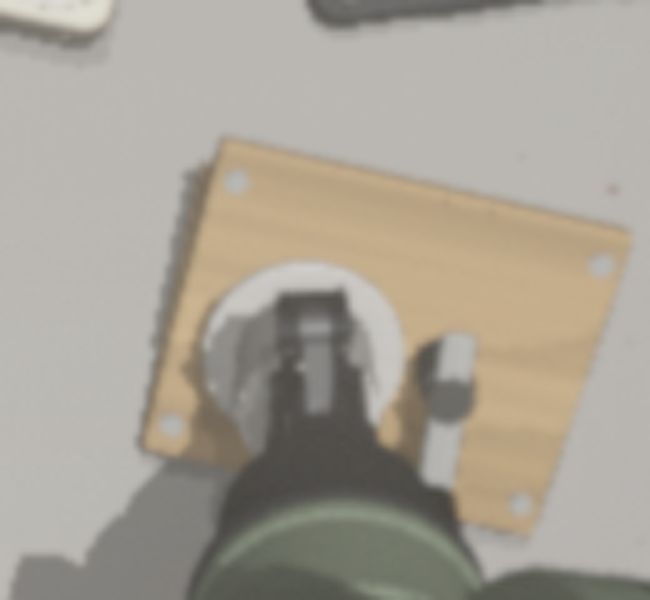

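carry_out(moves=[[0,0,0,0,0,-0.001,0.85],[0,0,0,0,0,-0.001,0.85],[0,0,0,0,0,-0.001,0.85],[0,0,0,0,0,-0.001,0.85],[0,0,0,0,0,-0.001,0.85]])

```text
time: 13.7
tool_pos: [0.534, -0.1176, 0.0963]
tcp_rot: [0.713, -0.652, 0.225, -0.128]
force: [0.1, -0.2, -0.8]
gripper_width: 0.851
```

```bash
python3 look.py d3; python3 align.py d3
```

```text
13.7 [ 0.534  -0.1176  0.0963] [ 0.242  0.857 -0.196  2.291  2.788  0.555  0.596] [ 0.1 -0.2 -0.8] 0.8506258997899729
(array([ 0.0023, -0.0024, -0.0005]), array([  -0.05,    0.01, -179.89]), array([-0.3, -0.2, -0.8]), array([-0.01,  0.54,  0.  ]))
scene tube (array([-0.0013,  0.002 ]), np.float64(0.0011568141353910208), 118)
scene flange z-foot [0.0217 0.0239 0.0258] 300 circle centre via hull ((-0.11502104997634888, 4.091464996337891), 41.5700798034668)
   flange plane slope deg [0.115  0.0641]
top tube (array([-0.0006,  0.    ]), np.float64(0.0019341410743113684), 46)
top flange z-foot [0.0234 0.0253 0.027 ] 265 circle centre via hull ((0.31905874609947205, 0.2970699965953827), 40.17113494873047)
   flange plane slope deg [ 0.2208 -0.022 ]
```

carry_out(moves=[[0,0,0,0,0,-0.04,0.85],[0,0,0,0,0,-0.1,0.85],[0,0,0,0,0,-0.15,0.85],[0,0,0,0,0,-0.15,0.85]])

```text
time: 14.2
tool_pos: [0.4969, -0.109, 0.1634]
tcp_rot: [0.712, -0.652, 0.226, -0.128]
force: [0.6, -1.0, 1.2]
gripper_width: 0.849
```

```bash
python3 look.py d4
python3 - <<'E'
from seg import *
np.set_printoptions(suppress=True,precision=3)
st=ctrl.get_state()
def kp(q,h,tilt=0,fl=0,r=.045):
    # tool y along tangent; tool z=-deck z tilted
    t=np.array([np.sin(q),-np.cos(q),0]); # knob tangent
    p=np.array([-r*np.cos(q),-.058-r*np.sin(q),h])
    y=-t if not fl else t
    R=DR@Rn.from_euler('y',-tilt,degrees=True).as_matrix()@tool([0,0,-1],y)
    return O+DR@p,R
for tilt in(0,-10,10,20):
  for fl in(0,1):
    q=st['joint_pos']
    for k,h in((0.1,.1),(.1,.039),(.5,.039),(1,.039),(1.57,.039),(1.57,.1)):
        p,R=kp(k,h,tilt,fl)
        best=min((ik(p,R,np.r_[q[:6],q7],.002) for q7 in(q[6],0,1.5,-1.5,2.5,-2.5)),key=lambda b:b[1]*100+b[2]);
        print(tilt,fl,k,h,best[0],round(best[1]*1000,2),round(best[2],2))
E
```

```text
14.2 [ 0.4969 -0.109   0.1634] [ 0.226  0.675 -0.18   2.372  2.753  0.455  0.602] [ 0.6 -1.   1.2] 0.8489200337878835
(array([ 0.0029, -0.0025,  0.0767]), array([  -0.06,    0.13, -179.88]), array([ 1.3, -0.8,  0.7]), array([ 0.  ,  0.47, -0.01]))
0 0 0.1 0.1 [ 0.949  1.221 -1.55   2.43   1.857  1.373 -0.123] 8.18 1.56
0 0 0.1 0.039 [ 0.391  0.944 -0.17   2.422  3.012  0.746 -1.253] 0.0 0.0
0 0 0.5 0.039 [ 0.419  0.932 -0.136  2.395  3.08   0.702 -0.875] 0.0 0.0
0 0 1 0.039 [ 0.506  0.909 -0.222  2.334  3.     0.614 -0.246] 0.0 0.0
0 0 1.57 0.039 [ 0.488  0.873 -0.17   2.254  3.063  0.498  0.263] 0.0 0.0
0 0 1.57 0.1 [ 0.507  0.735 -0.176  2.323  3.073  0.427  0.248] 0.0 0.0
0 1 0.1 0.1 [ 0.856  0.99  -1.119  2.43   2.073  0.978  2.81 ] 8.6 1.62
0 1 0.1 0.039 [ 0.385  0.944 -0.158  2.422  3.024  0.746  1.876] 0.0 0.0
0 1 0.5 0.039 [ 0.413  0.932 -0.124  2.395  3.094  0.702  2.253] 0.0 0.0
0 1 1 0.039 [ 0.471  0.906 -0.159  2.335  3.079  0.612  2.81 ] 0.0 0.0
0 1 1.57 0.039 [ 0.523  0.876 -0.232  2.254  2.97   0.501 -2.777] 0.0 0.0
0 1 1.57 0.1 [ 0.542  0.738 -0.238  2.322  2.972  0.4
[... 2033 characters left out ...]
] 43.33 5.91
20 0 1 0.039 [ 1.084  1.573 -1.55   2.43   2.395  1.528  0.99 ] 32.32 4.38
20 0 1.57 0.039 [ 1.074  1.551 -1.55   2.43   2.409  1.541  1.54 ] 18.16 2.41
20 0 1.57 0.1 [ 1.118  1.321 -1.55   2.43   2.228  1.355  1.46 ] 32.59 5.36
20 1 0.1 0.1 [ 0.955  1.116 -1.187  2.43   2.341  1.1    2.81 ] 61.37 10.46
20 1 0.1 0.039 [ 0.911  1.346 -1.147  2.43   2.536  1.324  2.81 ] 49.35 6.71
20 1 0.5 0.039 [ 1.05   1.584 -1.55   2.43   2.376  1.549 -2.669] 43.33 5.91
20 1 1 0.039 [ 1.084  1.573 -1.55   2.43   2.395  1.528 -2.151] 32.32 4.38
20 1 1.57 0.039 [ 1.074  1.551 -1.55   2.43   2.409  1.541 -1.601] 18.16 2.41
20 1 1.57 0.1 [ 1.118  1.321 -1.55   2.43   2.228  1.355 -1.681] 32.59 5.36
```

View pics/d4_scene.png

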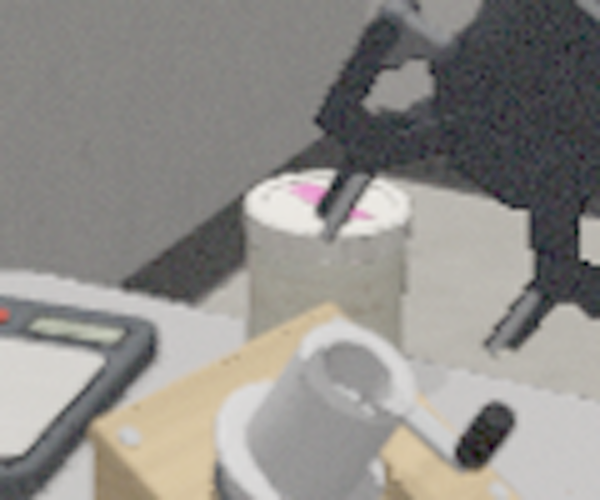

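```bash
cat >> plan.py <<'E'
def kp(q,h,tilt=-6,r=.045,dt=0.):
    t=np.array([np.sin(q),-np.cos(q),0])
    p=np.array([-r*np.cos(q),-.058-r*np.sin(q),h])+t*dt
    return O+DR@p, DR@Rn.from_euler('y',-tilt,degrees=True).as_matrix()@tool([0,0,-1],-t)
def mv(q,h,**k): 
    st=ctrl.get_state();p,R=kp(q,h,**k);return np.round(rel(p,R,st),3).tolist()
E
python3 - <<'E'
from plan import *
np.set_printoptions(suppress=True,precision=4)
for n in('scene','top'):
    c=dict(np.load(f'd4_{n}.npz'));D=(cloud(c)-O)@DR
    m=(D[...,2]>.0615)&(D[...,2]<.07)&(abs(D[...,0]+.045)<.02)&(abs(D[...,1]+.062)<.02)
    print(n,m.sum(),np.median(D[m],0) if m.any() else '', D[m].min(0),D[m].max(0))
    f=(D[...,2]>.019)&(D[...,2]<.029)&(np.hypot(D[...,0],D[...,1])<.041)&(np.hypot(D[...,0],D[...,1])>.03);print('flange h',np.median(D[f],0),f.sum())
q=ctrl.get_state()['joint_pos'];print(q)
for k,h in((.09,.115),(.09,.1),(.09,.039),(.5,.039),(1,.039),(1.57,.039),(1.57,.1)):
    b=ik(*kp(k,h),np.r_[q[:6],-1+k],.002);print(k,h,b[0].round(2),b[1:])
print(mv(.09,.115))
E
```

```text
scene 30 [-0.0438 -0.0602  0.0634] [-0.0506 -0.0691  0.0615] [-0.0367 -0.0533  0.0665]
flange h [-0.0112  0.0217  0.0235] 250
top 61 [-0.0428 -0.065   0.0651] [-0.0516 -0.0735  0.0621] [-0.0347 -0.0577  0.0697]
flange h [0.017 0.012 0.025] 362
[ 0.2267  0.68   -0.1802  2.3695  2.7537  0.4572  0.6014]
0.09 0.115 [ 0.42  0.72 -0.22  2.4   2.84  0.41 -1.12] (np.float64(3.963767445573149e-09), np.float64(2.37730656191787e-06))
0.09 0.1 [ 0.42  0.75 -0.22  2.39  2.85  0.43 -1.12] (np.float64(4.053519105436586e-09), np.float64(2.3157260462619152e-06))
0.09 0.039 [ 0.41  0.9  -0.21  2.32  2.86  0.5  -1.12] (np.float64(4.544339565626142e-09), np.float64(2.1245418579613602e-06))
0.5 0.039 [ 0.46  0.89 -0.21  2.29  2.88  0.46 -0.68] (np.float64(4.1814336975355945e-09), np.float64(2.235241038912548e-06))
1 0.039 [ 0.49  0.87 -0.21  2.23  2.87  0.38 -0.14] (np.float64(4.0680741096963345e-09), np.float64(2.321728959823698e-06))
1.57 0.039 [ 0.5   0.85 -0.2   2.15  2.82  0.28  0.49] (np.float64(4.692183615879064e-09), np.float64(2.1190480565257167e-06))
1.57 0.1 [ 0.51  0.71 -0.2   2.22  2.8   0.2   0.51] (np.float64(5.172168647244368e-09), np.float64(2.3374558344045948e-06))
[-0.129, 0.086, 2.286, 0.084, 0.128, 0.009]
```

carry_out(moves=[[0,0,0.18,0.03,0.04,0.0,0.85],[0,0,0.36,0.05,0.08,0.0,0.85],[0,0,0.54,0.084,0.128,0.005,0.7],[0,0,0.72,0.084,0.128,0.005,0.6],[0,0,0.9,0.084,0.128,0.005,0.6],[0,0,1.0,0.084,0.128,0.005,0.6],[0,0,1.0,0.084,0.128,0.005,0.6]])

```text
time: 15.0
tool_pos: [0.4578, -0.1616, 0.1368]
tcp_rot: [-0.459, 0.85, -0.168, 0.194]
force: [0.4, -0.6, 0.1]
gripper_width: 0.599
```

Run:
```python
from plan import *
print(ctrl.get_state()['joint_pos'].round(3));print(mv(.1,.115))
```

```text
[ 0.909  1.044 -1.321  2.45   1.964  1.131  0.859]
[-0.076, 0.11, 1.421, 0.008, 0.022, -0.006]
```

Run:
```python
from plan import *
from fk2 import rots
np.set_printoptions(suppress=True,precision=3)
q=ctrl.get_state()['joint_pos']
def el(q): R=rots(q);return R[2]@[0,0,.521]+[0,0,.314]
print('elbow',el(q))
def iks(p,R,q0):  # small-step min-norm
    return ik(p,R,q0,.0005)
def f(q,p,R,q0,w):
    X,Q=FK(q);return np.r_[(X-p)*10,3*Rn.from_matrix(Q.T@R).as_rotvec(),w*(q-q0)]
def step(p,R,q0):
    r=least_squares(f,np.clip(q0,lo+.002,hi-.002),bounds=(lo,hi),args=(p,R,q0,.002));X,Q=FK(r.x);return r.x,np.linalg.norm(X-p)
def run(q,T):
    X0,R0=FK(q)
    p,R=T;rv=Rn.from_matrix(R0.T@R).as_rotvec()
    n=15;m=0
    for i in range(1,n+1):
        q,e=step(X0+(p-X0)*i/n,R0@Rn.from_rotvec(rv*i/n).as_matrix(),q);m=max(m,e)
    print(q.round(3),'err',m,'el',el(q));return q
for k,h in((.1,.115),(.1,.039),(.5,.039),(1,.039),(1.57,.039),(1.57,.1)): q=run(q,kp(k,h))
```

```text
elbow [ 0.277 -0.355  0.576]
[ 0.948  1.105 -1.467  2.39   1.757  1.214 -0.09 ] err 1.3510558977405252e-08 el [ 0.272 -0.378  0.548]
[ 0.909  1.27  -1.369  2.304  1.915  1.256 -0.05 ] err 3.048008524941015e-09 el [ 0.306 -0.392  0.468]
[ 0.937  1.221 -1.296  2.278  1.927  1.151  0.381] err 6.047578293970267e-09 el [ 0.29  -0.395  0.492]
[ 0.95   1.15  -1.198  2.221  1.918  1.007  0.932] err 8.179497836138454e-09 el [ 0.277 -0.387  0.527]
[ 0.922  1.068 -1.08   2.141  1.876  0.85   1.555] err 1.0196548817148272e-08 el [ 0.276 -0.364  0.565]
[ 0.968  0.935 -1.127  2.205  1.761  0.804  1.582] err 3.048109331887827e-09 el [ 0.238 -0.345  0.623]
```

carry_out(moves=[[-0.05,0.07,0.05,0.008,0.02,-0.006,0.6],[-0.055,0.08,0.2,0.008,0.022,-0.006,0.6],[-0.06,0.09,0.38,0.008,0.022,-0.006,0.6],[-0.065,0.1,0.55,0.008,0.022,-0.006,0.6],[-0.07,0.105,0.72,0.008,0.022,-0.006,0.6],[-0.076,0.11,0.9,0.008,0.022,-0.006,0.6],[-0.076,0.11,1.0,0.008,0.022,-0.006,0.6],[-0.076,0.11,1.0,0.008,0.022,-0.006,0.6]])

```text
time: 15.8
tool_pos: [0.4468, -0.1583, 0.1332]
tcp_rot: [-0.098, 0.973, -0.075, 0.194]
force: [0.3, -0.0, 0.2]
gripper_width: 0.602
```

Run:
```python
from plan import *
print(ctrl.get_state()['joint_pos'].round(3));print(mv(.1,.115));print(mv(.1,.08))
```

```text
[ 0.916  1.063 -1.401  2.388  1.773  1.167  0.209]
[-0.021, -0.006, 0.424, 0.0, -0.001, -0.001]
[-0.021, -0.006, 0.424, -0.007, -0.003, 0.069]
```

carry_out(moves=[[-0.01,0,0.18,0,-0.001,0,0.6],[-0.02,-0.005,0.36,0,-0.001,0,0.6],[-0.02,-0.006,0.424,-0.002,-0.002,0.02,0.6],[-0.02,-0.006,0.424,-0.007,-0.003,0.06,0.6],[-0.02,-0.006,0.424,-0.007,-0.003,0.069,0.6],[-0.02,-0.006,0.424,-0.007,-0.003,0.069,0.6]])

```text
time: 16.4
tool_pos: [0.4635, -0.1623, 0.1035]
tcp_rot: [0.061, 0.976, -0.035, 0.205]
force: [0.0, -0.1, -0.4]
gripper_width: 0.597
```

```bash
python3 look.py k1
python3 - <<'E'
from plan import *
print(mv(.1,.055));print(mv(.1,.039))
E
```

```text
16.4 [ 0.4635 -0.1623  0.1035] [ 0.917  1.166 -1.399  2.352  1.835  1.216 -0.083] [ 0.  -0.1 -0.4] 0.5972915042210873
(array([-0.0448, -0.0619,  0.0351]), array([ 5.86,  1.28, 78.03]), array([-0.1, -0.1, -0.4]), array([ 0.04,  0.46, -0.01]))
[-0.001, 0.002, 0.005, -0.004, -0.001, 0.052]
[-0.001, 0.002, 0.005, -0.007, -0.002, 0.084]
```

View pics/k1_scene.png

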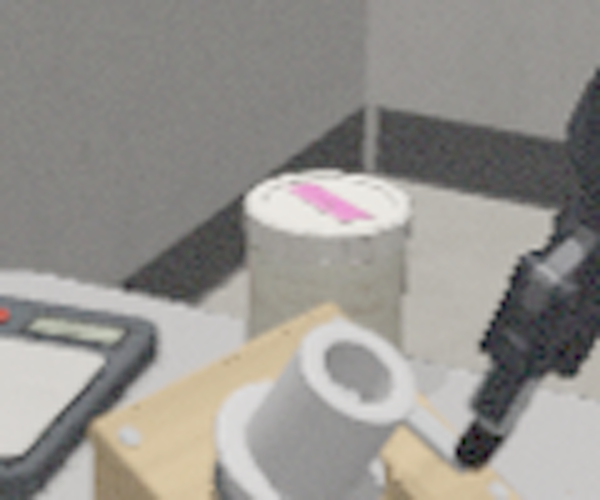

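View pics/k1_top.png

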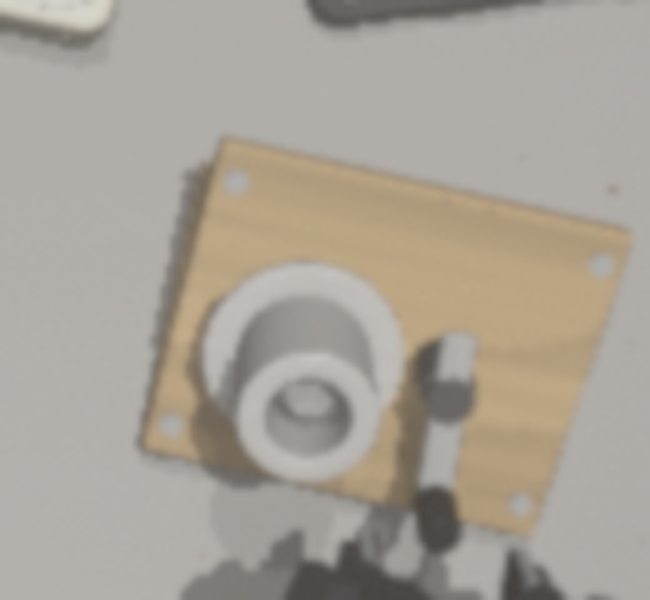

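carry_out(moves=[[0,0,0,-0.002,0,0.03,0.6],[0,0,0,-0.004,-0.001,0.052,0.6],[0,0,0,-0.006,-0.002,0.07,0.6],[0,0,0,-0.007,-0.002,0.084,0.6],[0,0,0,-0.007,-0.002,0.084,0.6]], newtons=20)

```text
time: 17.0
tool_pos: [0.4835, -0.1679, 0.0667]
tcp_rot: [0.061, 0.976, -0.035, 0.205]
force: [-0.5, 0.6, -1.0]
gripper_width: 0.601
```

```bash
python3 look.py k2
```

```text
17.0 [ 0.4835 -0.1679  0.0667] [ 0.9    1.256 -1.347  2.3    1.92   1.234 -0.057] [-0.5  0.6 -1. ] 0.6008645650289278
(array([-0.0452, -0.0628, -0.0072]), array([ 5.81,  1.31, 77.94]), array([-1. ,  0.5, -0.5]), array([0.02, 0.47, 0.02]))
```

View pics/k2_scene.png

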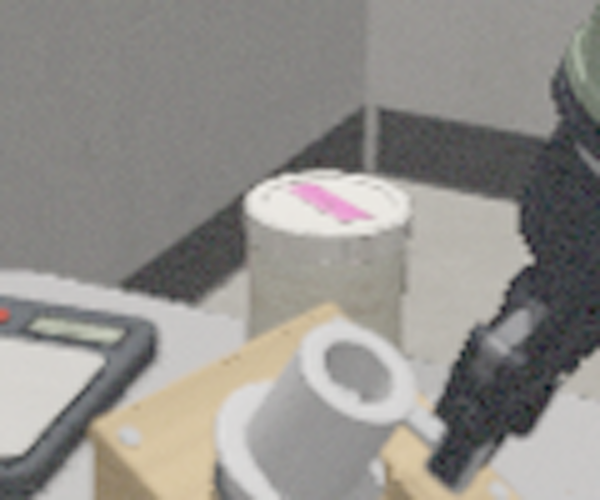

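View pics/k2_top.png

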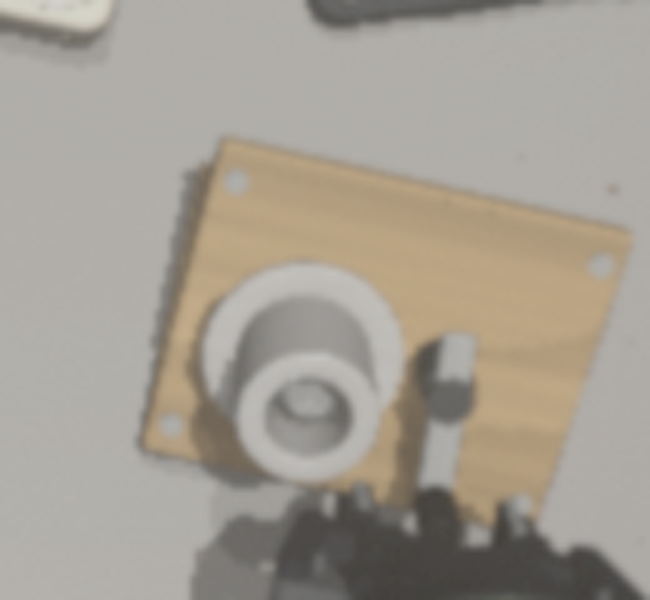

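carry_out(moves=[[0,0,0,0,0,0,0.1],[0,0,0,0,0,0,0.1],[0,0,0,0,0,0,0.1],[0,0,0,0,0,0,0.1],[0,0,0,0,0,0,0.1]], newtons=20)

```text
time: 17.6
tool_pos: [0.4834, -0.1681, 0.0675]
tcp_rot: [0.061, 0.976, -0.035, 0.206]
force: [-4.8, -1.3, 6.6]
gripper_width: 0.205
```

Run:
```python
from plan import *
st=ctrl.get_state();print(st['gripper_width'],inD(st))
for k in(.2,.35,.5,.65,.8): print(k,mv(k,.039))
```

```text
0.20547430743326126 (array([-0.0449, -0.0631, -0.0065]), array([ 5.74,  1.33, 77.96]), array([-0.5, -2.4,  7.9]), array([-0.64,  0.58, -0.02]))
0.2 [-0.003, 0.002, -0.124, -0.001, -0.008, -0.001]
0.35 [-0.003, 0.002, -0.315, -0.003, -0.021, -0.001]
0.5 [-0.003, 0.002, -0.506, -0.007, -0.034, -0.002]
0.65 [-0.003, 0.001, -0.697, -0.013, -0.046, -0.002]
0.8 [-0.003, 0.001, -0.888, -0.021, -0.057, -0.003]
```

carry_out(moves=[[0,0,-0.06,0,-0.004,0,0.1],[0,0,-0.124,-0.001,-0.008,0,0.1],[0,0,-0.22,-0.002,-0.0145,0,0.1],[0,0,-0.315,-0.003,-0.021,-0.001,0.1],[0,0,-0.41,-0.005,-0.0275,-0.001,0.1],[0,0,-0.506,-0.007,-0.034,-0.002,0.1]])

```text
time: 18.2
tool_pos: [0.484, -0.1854, 0.0703]
tcp_rot: [-0.134, 0.969, -0.075, 0.194]
force: [5.2, 0.9, -8.1]
gripper_width: 0.203
```

Run:
```python
from plan import *
st=ctrl.get_state();print(st['gripper_width'],inD(st),st['joint_pos'].round(2))
for k in(.6,.8,1.,1.2): print(k,mv(k,.039))
```

```text
0.2026192253793034 (array([-0.0397, -0.0798, -0.0063]), array([  5.84,  -1.01, 100.77]), array([ 0.2,  2.1, -9.4]), array([-0.53, -0.04, -0.11])) [ 0.93  1.21 -1.27  2.28  1.93  1.13  0.37]
0.6 [-0.003, 0.0, -0.124, -0.001, -0.009, -0.001]
0.8 [-0.003, 0.0, -0.378, -0.004, -0.026, -0.002]
1.0 [-0.003, -0.0, -0.633, -0.011, -0.043, -0.003]
1.2 [-0.003, -0.001, -0.888, -0.021, -0.058, -0.005]
```

Small forces; continue round.

carry_out(moves=[[0,0,-0.124,-0.001,-0.009,0,0.1],[0,0,-0.25,-0.002,-0.0175,-0.001,0.1],[0,0,-0.378,-0.004,-0.026,-0.001,0.1],[0,0,-0.505,-0.007,-0.035,-0.002,0.1],[0,0,-0.633,-0.011,-0.043,-0.002,0.1],[0,0,-0.76,-0.016,-0.051,-0.003,0.1],[0,0,-0.888,-0.021,-0.058,-0.004,0.1]])

```text
time: 18.9
tool_pos: [0.499, -0.2107, 0.082]
tcp_rot: [-0.457, 0.865, -0.138, 0.157]
force: [-4.4, -3.5, 6.9]
gripper_width: 0.201
```

Run:
```python
from plan import *
st=ctrl.get_state();print(st['gripper_width'],inD(st),st['joint_pos'].round(2))
for k in(1.3,1.4,1.5,1.571): print(k,mv(k,.039))
print(mv(1.571,.039,dt=.002))
```

```text
0.20071801957921076 (array([-0.0161, -0.1011, -0.0063]), array([  3.89,  -4.42, 140.68]), array([ 0.4, -4.4,  7.8]), array([-1.93, -0.5 , -0.07])) [ 0.93  1.1  -1.13  2.19  1.91  0.93  1.14]
1.3 [-0.004, -0.004, -0.126, -0.002, -0.008, -0.001]
1.4 [-0.004, -0.004, -0.253, -0.004, -0.017, -0.002]
1.5 [-0.004, -0.004, -0.381, -0.006, -0.025, -0.003]
1.571 [-0.004, -0.004, -0.471, -0.008, -0.031, -0.004]
[-0.004, -0.004, -0.471, -0.01, -0.035, -0.004]
```

carry_out(moves=[[0,0,-0.126,-0.002,-0.008,-0.001,0.1],[0,0,-0.253,-0.004,-0.017,-0.002,0.1],[0,0,-0.381,-0.006,-0.025,-0.003,0.1],[0,0,-0.47,-0.008,-0.031,-0.004,0.1],[0,0,-0.47,-0.008,-0.031,-0.004,0.1]])

```text
time: 19.4
tool_pos: [0.5126, -0.2168, 0.0903]
tcp_rot: [-0.607, 0.767, -0.166, 0.128]
force: [4.2, -12.2, -2.2]
gripper_width: 0.199
```

```bash
python3 look.py k3;  python3 - <<'E'
from plan import *
print(mv(1.571,.039));print(mv(1.571,.039,dt=.003))
E
```

```text
19.4 [ 0.5126 -0.2168  0.0903] [ 0.905  1.051 -1.048  2.138  1.885  0.826  1.535] [  4.2 -12.2  -2.2] 0.19936164507656698
(array([ 0.0007, -0.104 , -0.0064]), array([  2.16,  -5.41, 161.74]), array([  4.8, -11. ,  -5.3]), array([-2.73, -1.74, -0.03]))
[-0.004, -0.008, -0.008, -0.002, 0.001, -0.0]
[-0.004, -0.008, -0.008, -0.002, -0.005, -0.001]
```

View pics/k3_top.png

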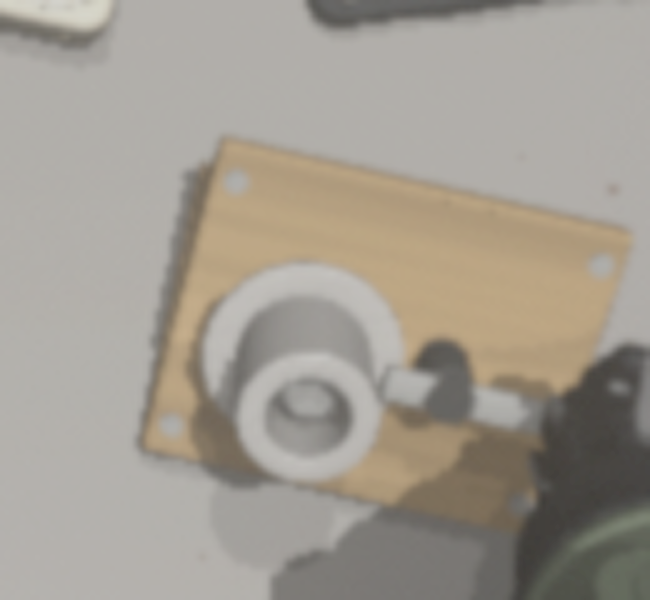

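View pics/k3_scene.png

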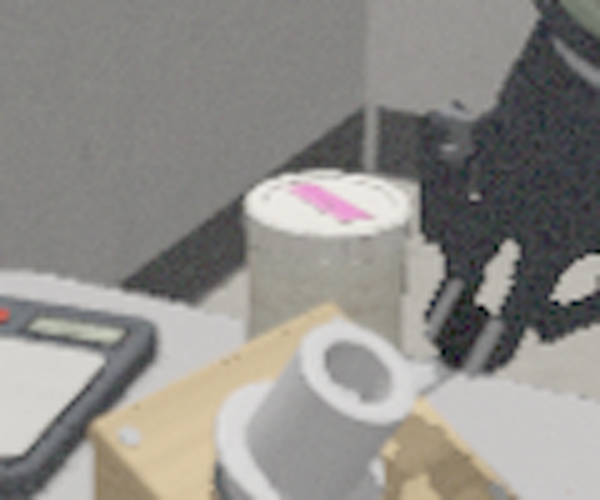

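carry_out(moves=[[0,0,0,-0.001,-0.002,0,0.1],[0,0,0,-0.002,-0.004,0,0.1],[0,0,0,-0.002,-0.006,0,0.1]])

```text
time: 19.8
tool_pos: [0.513, -0.2169, 0.0903]
tcp_rot: [-0.606, 0.768, -0.164, 0.126]
force: [-20.2, -12.0, 0.5]
gripper_width: 0.204
```

Run:
```python
from plan import *
st=ctrl.get_state();print(st['gripper_width'],inD(st))
```

```text
0.20387834295264204 (array([ 0.0011, -0.104 , -0.0066]), array([  2.34,  -5.63, 161.54]), array([-14.4, -16.2,   8.9]), array([-3.84,  2.34,  0.13]))
```

carry_out(moves=[[0,0,0,0,0.002,0,0.5],[0,0,0,0,0.002,0,0.5],[0,0,0,0,0.002,0,0.5],[0,0,0,0,0.002,0,0.5],[0,0,0,0,0.002,-0.03,0.5],[0,0,0,0,0.002,-0.07,0.5],[0,0,0,0,0.002,-0.12,0.5],[0,0,0,0,0.002,-0.16,0.5],[0,0,0,0,0.002,-0.16,0.5]])

```text
time: 20.7
tool_pos: [0.4823, -0.2064, 0.1658]
tcp_rot: [-0.607, 0.767, -0.165, 0.13]
force: [0.3, -0.1, -0.3]
gripper_width: 0.503
```

```bash
python3 look.py k4
```

```text
20.7 [ 0.4823 -0.2064  0.1658] [ 0.958  0.861 -1.101  2.184  1.685  0.743  1.629] [ 0.3 -0.1 -0.3] 0.5032393724185574
(array([ 0.0109, -0.1007,  0.0749]), array([  1.92,  -5.44, 161.73]), array([ 0.2, -0.1, -0.4]), array([-0.02,  0.45, -0.02]))
```

View pics/k4_scene.png

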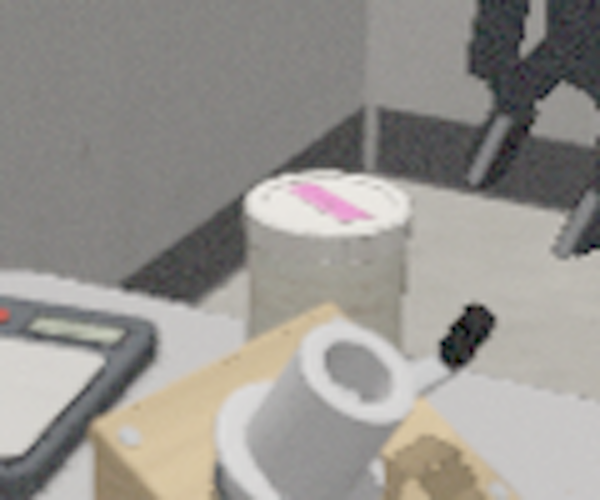

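View pics/k4_top.png

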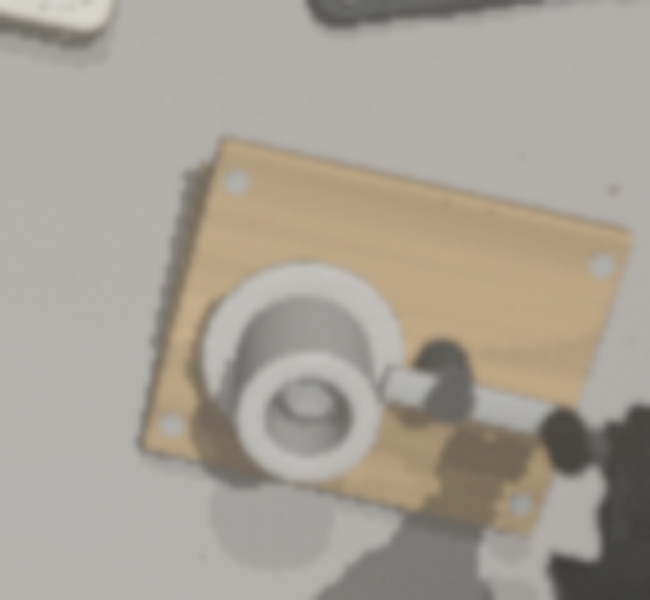

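Verify numerically: bar angle, flange height, cups unmoved.

Run:
```python
from h import *
np.set_printoptions(suppress=True,precision=4)
for n in('scene','top'):
    c=dict(np.load(f'k4_{n}.npz'));D=(cloud(c)-O)@DR
    if n=='top':
        a=hit(c,[[320+398/5-.5,170+385/5-.5],[320+540/5-.5,170+414/5-.5]],.034);d=a[0]-a[1];print('bar',a,np.degrees(np.arctan2(d[1],d[0])))
    m=(D[...,2]>.060)&(D[...,2]<.069)&(abs(D[...,0])<.02)&(abs(D[...,1]+.1)<.02);print(n,'knob',m.sum(),np.median(D[m],0) if m.any() else '')
    m=(D[...,2]>.03)&(D[...,2]<.037)&(abs(D[...,0])<.02)&(D[...,1]<-.03)&(D[...,1]>-.09);b=D[m]
    k=np.polyfit(b[:,1],b[:,0],1);print('bar fit dx/dy deg',np.degrees(np.arctan(k[0])),len(b),b.min(0),b.max(0))
    r=np.hypot(D[...,0],D[...,1]);f=(D[...,2]>.015)&(D[...,2]<.05)&(r<.041)&(r>.032)&(D[...,1]>0);print('flange h',np.median(D[f],0))
    g=(D[...,2]>.07)&(D[...,2]<.1)&(r<.03);print('tube top h',np.median(D[g],0),g.sum())
    W=cloud(c);W0=cloud(dict(np.load(f'{n}0.npz')))
    for nm,x,y in(('white',.459,.045),('clay',.607,.04)):
        o=[]
        for w in(W0,W):
            m=(abs(w[...,0]-x)<.05)&(abs(w[...,1]-y)<.05)&(w[...,2]>.045)&(w[...,2]<.07);o.append((w[m].mean(0).round(4).tolist(),int(m.sum())))
        print(nm,o)
```

```text
scene knob 34 [ 0.0008 -0.0971  0.0631]
bar fit dx/dy deg -9.869963889600788 32 [-0.0074 -0.0898  0.0303] [ 0.0062 -0.0693  0.0356]
flange h [-0.0045  0.0275  0.0235]
tube top h [-0.0015  0.005   0.0786] 335
white [([0.4574, 0.0443, 0.0507], 340), ([0.4575, 0.0436, 0.0509], 333)]
clay [([0.6177, 0.0471, 0.0521], 328), ([0.6171, 0.0468, 0.0518], 332)]
bar [[ 0.0016 -0.0373  0.034 ]
 [ 0.0033 -0.0943  0.034 ]] 91.69095904406849
top knob 64 [ 0.0012 -0.1028  0.0651]
bar fit dx/dy deg -0.11752387089560426 158 [-0.0093 -0.0898  0.0303] [ 0.0093 -0.032   0.037 ]
flange h [0.0132 0.0291 0.0253]
tube top h [0.0016 0.001  0.0806] 462
white [([0.4577, 0.0396, 0.0543], 162), ([0.4579, 0.0386, 0.0546], 162)]
clay [([0.6186, 0.0431, 0.055], 202), ([0.6186, 0.0429, 0.0547], 199)]
```

```bash
python3 -c "
from workcell import ctrl
print(ctrl.sign_off())"
```

```text
the job is handed in; nothing more can be done
None
```

The chuck is fully home on the collar, the keeper's bar lies over its flange, and the job is handed in. It took about 21 s of the 64 s, and no verdict was reported.

**What I did**
- **Chuck:** I gripped it by the tube and turned it so its notches matched the cross pin, which I could see in the pictures. I then lowered it over the spindle. It passed the pin without catching and met the collar with about 30 N.
- **Keeper:** I gripped the black knob, swung it round to its stop, let go and backed away. At the stop, a further 3 mm commanded moved it only about 0.4 mm, with the force rising by nearly 20 N.

**Last checks**
- **Seating:** the flange top is 23.5 to 25 mm above the collar (24 expected). The tube top is 79 to 81 mm above it (80 expected).
- **Keeper angle:** the top camera puts the bar about 0 to 2° from pointing straight at the spindle, with the knob at deck (1, -103) mm. The scene camera disagreed: it showed a 10° slope and the knob at y = -97 mm. It had only 32 points on a half-hidden bar, so I trusted the top view and the stop contact.
- **Cups:** both are within 1 mm of where they started.
- **Robot:** the wrist force reads about zero, and the gripper is about 5 cm above the knob, touching nothing.

Two moves did not go as planned. The first approach ran into a wrist joint's limit, so I turned the wrist the other way in free space. On the way to the knob, another joint reached its limit and the elbow swung out to the side. Neither touched anything.

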